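# Load the slim tins into the gravity tin dispensers

### The job

The tins have just come out of the shopping basket. Put the four slim tins away in the wire tin dispensers, the two short ones in the narrow dispenser and the two long ones in the wide one: lay each across the front part of the upper track and let it roll round to the lower track, where all four should end up lying in line behind the front stops. Leave the fat tin, which would jam, and the spice jar where they lie.

Things in the scene. Friction and masses are not known exactly. Their poses are not given: they have to be found in the camera images.
- narrow_lane: wire dispenser for short (75 mm) tins, fixed in a tray beside the other. 79.5 mm between its guards, 250 long, 168 high. Origin: underside centre, 6 mm above worktop. x along the tracks, front (robot's side) to rear. Tins laid on the open upper track roll to the rear, drop and roll forward on the lower track to the front stop at x -124 mm; the first rests at x -97, z 45, the next at x -47, z 52.
- wide_lane: wire dispenser for long (110 mm) tins, fixed in a tray beside the other. 114.5 mm between its guards, 250 long, 168 high. Origin: underside centre, 6 mm above worktop. x along the tracks, front (robot's side) to rear. Tins laid on the open upper track roll to the rear, drop and roll forward on the lower track to the front stop at x -124 mm; the first rests at x -97, z 45, the next at x -47, z 52.
- narrow_load (a point): where to lay a tin: its middle belongs here, its axis along this y, when it lies on the upper track. The track's surface, 25 mm below, slopes 8 degrees down to +x, from x -62 mm (15 mm lip) to +98. Side guards 79.5 mm apart flare to 99.5 mm, 27 mm above the track. Axes as the dispenser's; 153 mm above its origin, 50 mm to its front.
- wide_load (a point): where to lay a tin: its middle belongs here, its axis along this y, when it lies on the upper track. The track's surface, 25 mm below, slopes 8 degrees down to +x, from x -62 mm (15 mm lip) to +98. Side guards 114.5 mm apart flare to 134.5 mm, 27 mm above the track. Axes as the dispenser's; 153 mm above its origin, 50 mm to its front.
- short_tin_1: slim food tin, 50 mm in diameter and 75 mm long, bright ends and a green label with a pale band, lying on its side on the worktop (it rolls if nudged). Origin in the middle of the tin, on its axis, 25 mm above the worktop as it lies; y axis along the tin. It is the same from either end. Its twin is alike.
- short_tin_2: slim food tin, 50 mm in diameter and 75 mm long, bright ends and a green label with a pale band, lying on its side on the worktop (it rolls if nudged). Origin in the middle of the tin, on its axis, 25 mm above the worktop as it lies; y axis along the tin. It is the same from either end. Its twin is alike.
- long_tin_1: slim food tin, 50 mm in diameter and 110 mm long, bright ends and a green label with a pale band, lying on its side on the worktop (it rolls if nudged). Origin in the middle of the tin, on its axis, 25 mm above the worktop as it lies; y axis along the tin. It is the same from either end. Its twin is alike.
- long_tin_2: slim food tin, 50 mm in diameter and 110 mm long, bright ends and a green label with a pale band, lying on its side on the worktop (it rolls if nudged). Origin in the middle of the tin, on its axis, 25 mm above the worktop as it lies; y axis along the tin. It is the same from either end. Its twin is alike.
- fat_tin: fat food tin of the same make as the slim ones but 68 mm in diameter and 75 mm long, too fat for the dispensers, lying on its side. Origin in the middle of the tin, on its axis, 34 mm above the worktop; y axis along the tin. To be left where it is.
- spice_jar: spice jar with a dark label and a black cap, 41 mm in diameter and 105 mm long, lying on its side like the tins. Origin at mid-length on its axis, 20 mm above the worktop; y axis along the jar. To be left where it is. (Fixed surroundings: pans hang low over the right-hand end of the worktop, beyond y -0.4 m; draw the arm in before turning past them.)
Mind the look-alikes: they are no part of the job. What is shaped like the short_tin_1 but blue is not meant.

How it is judged:
At the end, for the whole second after the job is handed in: Both short tins at rest on the lower track of the narrow dispenser, both long ones on that of the wide one: within 15 mm of its centre line, 20 to 125 mm ahead of its origin, 30 to 65 mm above it, square across within 0.2 rad. Fat tin and spice jar within 30 mm of where they lay, at rest (x of short_tin_1 in the frame of narrow_lane between -0.125 and -0.02 m and y of short_tin_1 in the frame of narrow_lane between -0.015 and 0.015 m and z of short_tin_1 in the frame of narrow_lane between 0.03 and 0.065 m and angle between the y axis of each of short_tin_1, short_tin_2 and the y axis of narrow_lane, either way round below 0.2 rad and linear speed of each of short_tin_1, short_tin_2, long_tin_1, long_tin_2, fat_tin, spice_jar below 0.02 m/s and angular speed of each of short_tin_1, short_tin_2, long_tin_1, long_tin_2 below 0.3 rad/s and x of short_tin_2 in the frame of narrow_lane between -0.125 and -0.02 m and y of short_tin_2 in the frame of narrow_lane between -0.015 and 0.015 m and z of short_tin_2 in the frame of narrow_lane between 0.03 and 0.065 m and x of long_tin_1 in the frame of wide_lane between -0.125 and -0.02 m and y of long_tin_1 in the frame of wide_lane between -0.015 and 0.015 m and z of long_tin_1 in the frame of wide_lane between 0.03 and 0.065 m and angle between the y axis of each of long_tin_1, long_tin_2 and the y axis of wide_lane, either way round below 0.2 rad and x of long_tin_2 in the frame of wide_lane between -0.125 and -0.02 m and y of long_tin_2 in the frame of wide_lane between -0.015 and 0.015 m and z of long_tin_2 in the frame of wide_lane between 0.03 and 0.065 m and distance of each of fat_tin, spice_jar from where it was at the start of the episode below 0.03 m); the robot touches nothing.
It fails at once if the fat tin or the spice jar is moved by more than 30 mm (distance of any of fat_tin, spice_jar from where it was at the start of the episode above 0.03 m).
It also fails if it takes over 112 s, if anything falls off the work surface, if the arm or the gripper's body presses on something with over 40 N, if the wrist force passes 120 N, or if a joint passes its speed limit or range.

### The arm

A 7-joint arm with a two-finger parallel gripper is mounted at the origin on a cart in front of the work surface, level with it; the furniture and walls round the work are solid. World frame = base frame: x ahead of the robot, y to its left, z up, the work surface at z = 0. Lengths are in m, angles in rad, forces in N, time in s.
With the tool pointing down it reaches from about 0.4 to 0.85 m from the base axis. Payload 10.4 kg.
Tool frame: the origin (TCP) lies at the very end of the fingers, on their centre line; the grasp point (between the pads) lies 19 mm behind it; z points along the fingers, y is the line along which they close (so a half turn about z gives the same grasp; the last joint's range is limited). The gripper opens to 85 mm and grips with 20 to 120 N. Pads are 22 mm wide; open, the fingers measure 114 mm over their backs; the gripper's body (76 mm by 85 mm) begins 54 mm behind the grasp point. The pads swing forward as they close: fully open they stand 13 mm farther back than shut.
Start: joints at [1.183, 0.332, -0.065, 1.46, 0.022, 1.35, -0.088], TCP at [0.223, -0.584, 0.231] pointing down, gripper open.
Joint ranges: [-2.6, 2.6], [-0.5, 2.12], [-1.47, 1.34], [0.16, 2.42], [-1.27, 4.41], [0.06, 2.06], [-2.6, 2.6]. Speed limits (rad/s): [2.22, 2.22, 2.79, 2.79, 3.14, 3.14, 3.14].

### API

Orientations are given as a unit quaternion [x, y, z, w].
In Python, from workcell import manip, vision, order gives the robot as it stands. The module is installed in compiled form; this text tells all that it offers.
- The arm moves only by the tool move_arm, never from a script. Its argument "motion" is a list of rows, each a list of 3 entries, a list of its own where there are three numbers: the shift along the tool's x, y, z scaled (see below), then the turn, a rotation vector about the tool's x, y, z scaled (see below), then the opening, from -1 (shut) to 1 (fully open). In form: [[[dx, dy, dz], [wx, wy, wz], hand], ...]. A call has 1 to 12 rows; each row shifts and turns the commanded pose from where the row before left it, along the tool's axes as they then stand; what a row does not reach is not made up. The controller multiplies each number of a shift by 0.75 m and each number of a turn by pi/4 rad. A row lasts 1/10 s, in which the tool goes at most 50 mm and 8.59 degrees, less where a joint would pass 70% of its speed; a pose out of reach is approached as far as the arm can. A call with a number of a shift or a turn outside -1 to 1 is refused whole. A call with a gripper value outside its range is refused whole. The fingers move at their own pace and stop on an object; "newtons" is the grip in N (left out, the last holds). Time passes only in rows, so rows that do not move let the fingers close. It gives the time, the measured TCP pose, the force, the opening and the grip force at its end, in the units of the state.
- manip.get_obs(): the state, without advancing time (a new reading comes with each control period).
- vision.camera(name): name is "scene" or "top" or "wrist"; returns a dict with "pixels" (384x512x3 uint8, red, green, blue), "fx", "fy", "cx", "cy" (pixels), "k1" (the pictures are not rectified: a ray, as slopes to the right and down, at radius r is drawn at 1 + k1 r^2 times it, then the intrinsics apply), "R" (3x3) and "t" (3): a world point X has camera coordinates R X + t. Camera axes: x right, y down, z forward; pixel columns grow to the right and rows downward; lengths in m; the calibration is good to about 2 mm. A picture is of the moment at which its call begins. There is no depth.
- order.hand_in(): hands the job in; it is judged then, once.
The state is a dict: "clock": time; "joint_pos": joint angles; "joint_velocities": joint speeds; "tau": joint torques, N m; "position": TCP position; "ee_rot": TCP orientation; "ft_force": force on the tool from outside, world axes, zero at the start; "torque": the same for the moment, N m; "grip_width": opening from 0.0 (shut) to 1.0 (fully open); "grasp_force": force on a finger pad.
Only numpy, scipy, OpenCV 4.12 (cv2) and the standard library are available. Lean on these libraries where they do the work, as an engineer would, in place of code of your own. Each camera call takes 0.05 s, during which the arm holds its last target. There are 200 camera calls.

## Working session

There is one attempt and no reset: what is moved stays moved. The work goes in short steps, Python scripts to look and compute and a tool call to move; the robot and the scene stay as the last step left them, time stands still between calls to the robot, and variables do not carry over. Pictures are saved under pics/ and viewed, at most 14 in all, crops included, and the job is handed in when it is done.

Besides the shell and the picture viewer there is one more tool, called as name([rows], argument=value, ...), one row to a line, values as JSON. move_arm: Moves the arm, as the interface text tells. Its arguments: {"type":"object","properties":{"motion":{"type":"array"},"newtons":{"type":"number"}},"required":["motion"]}

```bash
mkdir -p pics; cat > h.py <<'E'
import numpy as np, cv2, pickle
from workcell import manip, vision, order
from scipy.spatial.transform import Rotation as Ro
def snap(n,f):
    c=vision.camera(n); cv2.imwrite(f'pics/{f}.png',np.ascontiguousarray(c['pixels'][:,:,::-1])); pickle.dump(c,open(f'pics/{f}.pkl','wb')); return c
def load(f): return pickle.load(open(f'pics/{f}.pkl','rb'))
def K(c): return np.array([[c['fx'],0,c['cx']],[0,c['fy'],c['cy']],[0,0,1.]])
def pix2w(c,uv,z):
    # invert: drawn = ray*(1+k1 r^2), cv2 model with k1 only
    p=cv2.undistortPoints(np.array(uv,float).reshape(-1,1,2),K(c),np.array([c['k1'],0,0,0,0.])).reshape(-1,2)
    R=np.array(c['R']);t=np.array(c['t']);o=-R.T@t
    d=np.c_[p,np.ones(len(p))]@R
    s=(np.asarray(z)-o[2])/d[:,2]
    return o+d*s[:,None]
def w2pix(c,X):
    return cv2.projectPoints(np.array(X,float).reshape(-1,1,3),cv2.Rodrigues(np.array(c['R']))[0],np.array(c['t'],float),K(c),np.array([c['k1'],0,0,0,0.]))[0].reshape(-1,2)
E
python3 - <<'E'
from h import *
s=manip.get_obs(); print(s)
for n in('scene','top'):
    c=snap(n,n+'0'); print(n,c['fx'],c['k1'],-np.array(c['R']).T@c['t'])
    cv2.imwrite(f'pics/{n}0b.png',cv2.resize(cv2.imread(f'pics/{n}0.png'),(800,600),interpolation=cv2.INTER_CUBIC))
E
```

```text
{'clock': 0.0, 'joint_pos': array([ 1.18342343,  0.33288178, -0.06468506,  1.46101372,  0.02163806,
        1.34986951, -0.08851329]), 'joint_velocities': array([-0.00096982, -0.0006957 , -0.00033065,  0.00081655, -0.0019499 ,
        0.00054307,  0.00012221]), 'tau': array([-1.41565652e-03, -6.25454664e+01,  4.81012592e-02, -3.91609168e+01,
        1.60428614e-02,  9.89155989e-03, -1.51151539e-05]), 'position': array([ 0.22279273, -0.58351718,  0.23047514]), 'ee_rot': array([ 9.83413065e-01,  1.81378608e-01, -1.88416891e-04, -7.13543514e-04]), 'ft_force': array([-0.02442971,  0.06165141, -0.05687671]), 'torque': array([ 0.03856219,  0.04496775, -0.04367971]), 'grasp_force': 0.0, 'grip_width': 1.0020171020843875}
scene 415.5518949907618 -0.0931259264112755 [0.54417155 0.53674834 1.15614133]
top 355.88040855222835 0.028672852505661497 [ 0.39887376 -0.00719932  1.14203894]
```

View pics/scene0b.png

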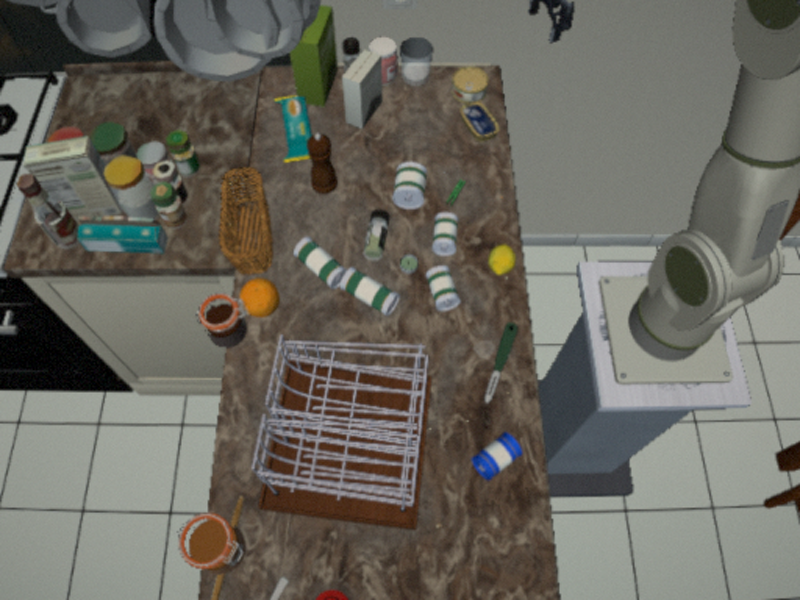

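View pics/top0b.png

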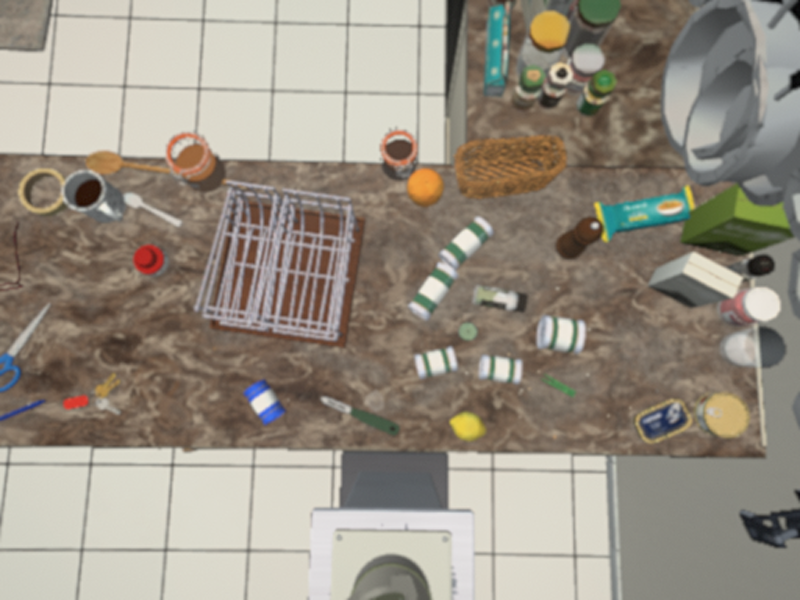

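```bash
python3 - <<'E'
from h import *
a=cv2.imread('pics/top0.png')
def crop(x0,y0,w,h,k,f):
    b=cv2.resize(a[y0:y0+h,x0:x0+w],None,fx=k,fy=k,interpolation=cv2.INTER_CUBIC)
    for i in range(0,w,10): cv2.putText(b,str(x0+i),(i*k,8),0,.3,(0,255,255),1); b[::4,i*k]=(0,255,255)
    for i in range(0,h,10): cv2.putText(b,str(y0+i),(0,i*k+4),0,.3,(0,255,255),1); b[i*k,::4]=(0,255,255)
    cv2.imwrite(f'pics/{f}.png',b)
crop(254,134,126,112,6,'cT')
crop(122,110,116,116,5,'cD')
E
```

```text
(no output)
```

View pics/cT.png

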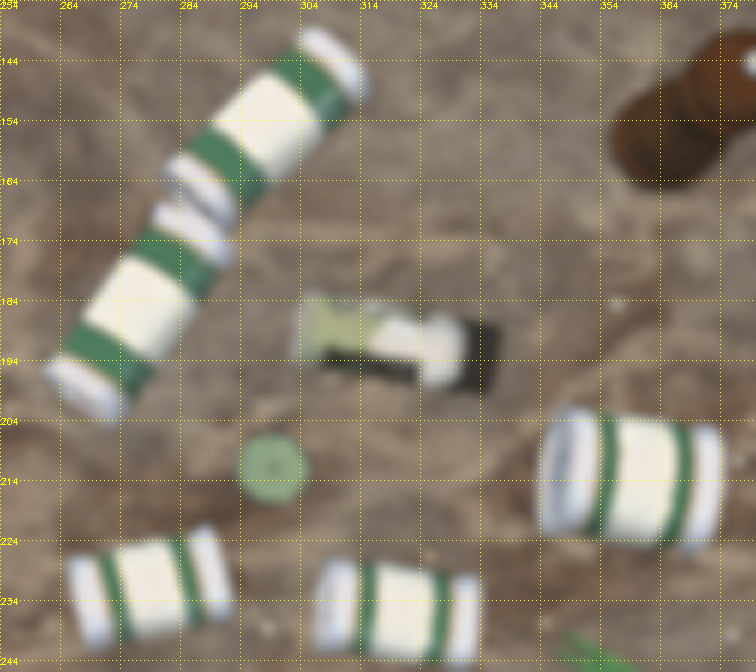

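View pics/cD.png

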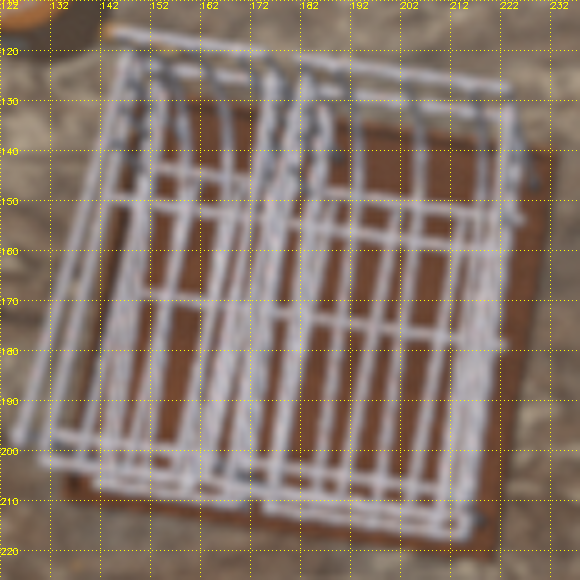

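```bash
cat > fit.py <<'E'
from h import *
from scipy.optimize import minimize
def cyl(x,y,a,r,L):
    t=np.linspace(0,2*np.pi,24,endpoint=False); P=[]
    for s in(-L/2,L/2): P.append(np.c_[x+s*np.cos(a)-r*np.cos(t)*np.sin(a), y+s*np.sin(a)+r*np.cos(t)*np.cos(a), r+r*np.sin(t)])
    return np.vstack(P)
S=4
def fit(c,q,r,L):
    img=c['pixels'].astype(int); R,G,B=img[...,0],img[...,1],img[...,2]
    m=((G-R>-4)|(R>175)).astype(np.uint8)
    def cost(p,d=0):
        h=cv2.convexHull(w2pix(c,cyl(*p,r,L)).astype(np.float32)).reshape(-1,2)
        lo=w2pix(c,[[q[0],q[1],r]])[0].astype(int)-26
        M=cv2.resize(m[lo[1]:lo[1]+52,lo[0]:lo[0]+52]*255,None,fx=S,fy=S,interpolation=cv2.INTER_LINEAR)/255.
        I=np.zeros(M.shape,np.uint8); cv2.fillPoly(I,[np.round(((h-lo+.5)*S-.5)*16).astype(np.int32)],255,cv2.LINE_AA,4); I=I/255.
        # only count background near the tin (dilated ring), reward overlap
        ring=cv2.dilate(I,np.ones((13,13)))-I
        return -((I*M).sum()-(I*(1-M)).sum()-(ring*M).sum())/I.sum()
    b=None
    for da in(0,.1,-.1):
        s=minimize(cost,[q[0],q[1],q[2]+da],method='Nelder-Mead',options=dict(initial_simplex=np.array([q[0],q[1],q[2]+da])+np.array([[0,0,0],[.01,0,0],[0,.01,0],[0,0,.12]])))
        if b is None or s.fun<b.fun:b=s
    return b.x,b.fun
E
python3 - <<'E'
from fit import *
T=load('top0');Sc=load('scene0')
f=lambda X,Y:(254+X/6-.42,134+Y/6-.42)
for n,e1,e2,r,L in [('LA',(337,62),(198,190),.025,.11),('LB',(194,232),(85,395),.025,.11),('S1',(80,603),(219,572),.025,.075),('S2',(324,603),(476,620),.025,.075),('F',(560,470),(708,485),.034,.075)]:
    p=pix2w(T,[f(*e1),f(*e2)],[r,r]); d=p[0]-p[1]; m=p.mean(0)
    q=(m[0],m[1],np.arctan2(d[1],d[0]))
    print(n,np.round(q,3),round(np.linalg.norm(d),3),*[ (np.round(v[0],4),round(v[1],3)) for v in (fit(c,q,r,L) for c in(T,Sc))])
print(pix2w(T,[f(300,325),f(495,360)],[.02,.02]).round(3))
E
```

```text
LA [ 0.69  -0.144 -0.803] 0.104 (array([ 0.6868, -0.1429, -0.7958]), np.float64(-0.857)) (array([ 0.6847, -0.1391, -0.7813]), np.float64(-0.848))
LB [ 0.586 -0.077 -0.571] 0.105 (array([ 0.5868, -0.0768, -0.583 ]), np.float64(-0.842)) (array([ 0.5847, -0.0742, -0.6   ]), np.float64(-0.851))
S1 [ 0.442 -0.083  1.807] 0.074 (array([ 0.4409, -0.0833,  1.8092]), np.float64(-0.857)) (array([ 0.4395, -0.0804,  1.8328]), np.float64(-0.847))
S2 [ 0.432 -0.214  1.479] 0.079 (array([ 0.4308, -0.2118,  1.4457]), np.float64(-0.865)) (array([ 0.4298, -0.2084,  1.4466]), np.float64(-0.862))
F [ 0.503 -0.334  1.488] 0.077 (array([ 0.502 , -0.3317,  1.4447]), np.float64(-0.886)) (array([ 0.501 , -0.3273,  1.4471]), np.float64(-0.868))
[[ 0.582 -0.162  0.02 ]
 [ 0.566 -0.266  0.02 ]]
```

```bash
cat > ov.py <<'E'
from h import *
def lane(o,yaw,g):
    # list of polylines in world
    R=np.array([[np.cos(yaw),-np.sin(yaw),0],[np.sin(yaw),np.cos(yaw),0],[0,0,1]]); o=np.array([o[0],o[1],.006])
    h=g/2; t=lambda x:.128-(x+.05)*np.tan(np.radians(8))
    L=[('b',[(-.125,-h,0),(.125,-h,0),(.125,h,0),(-.125,h,0),(-.125,-h,0)]),
       ('y',[(-.112,-h,t(-.112)),(.048,-h,t(.048)),(.048,h,t(.048)),(-.112,h,t(-.112)),(-.112,-h,t(-.112))])]
    for s in(-1,1): L.append(('r',[(-.112,s*(h+.01),t(-.112)+.027),(.048,s*(h+.01),t(.048)+.027)]))
    L.append(('g',[(-.124,-h,.03),(-.124,h,.03)]))
    return [(k,np.array(p)@R.T+o) for k,p in L]
COL=dict(b=(255,0,0),y=(0,255,255),r=(0,0,255),g=(0,255,0))
def over(f,lanes,box,k):
    c=load(f); x0,y0,w,h=box; a=cv2.imread(f'pics/{f}.png')[y0:y0+h,x0:x0+w]
    b=cv2.resize(a,None,fx=k,fy=k,interpolation=cv2.INTER_CUBIC)
    for l in lanes:
        for col,P in lane(*l):
            cv2.polylines(b,[np.round(((w2pix(c,P)-[x0,y0]+.5)*k-.5)).astype(np.int32)],False,COL[col],1,cv2.LINE_AA)
    return b
E
python3 - <<'E'
from ov import *
T=load('top0')
f=lambda X,Y:(122+X/5-.4,110+Y/5-.4)
p=pix2w(T,[f(95,485),f(240,505),f(265,510),f(470,535)],.036*np.ones(4)); print(p.round(4))
yaw=-np.arctan2(p[0,0]-p[3,0],p[0,1]-p[3,1]); print(np.degrees(yaw))
ex=np.array([np.cos(yaw),np.sin(yaw)])
n=p[:2,:2].mean(0)+.124*ex; w=p[2:,:2].mean(0)+.124*ex; print(n,w)
L=[(n,yaw,.0795),(w,yaw,.1145)]
A=over('top0',L,(122,110,116,116),5);B=over('scene0',L,(155,210,125,130),4.5)
A=cv2.resize(A,(430,430));B=cv2.resize(B,None,fx=.65,fy=.65)
cv2.imwrite('pics/o1.png',over('top0',L,(122,110,116,116),5)); cv2.imwrite('pics/o2.png',over('scene0',L,(155,210,125,130),4.5))
E
```

```text
[[0.5107 0.3468 0.036 ]
 [0.4999 0.2567 0.036 ]
 [0.497  0.2411 0.036 ]
 [0.4837 0.1136 0.036 ]]
-6.603175046201153
[0.62847301 0.2874907 ] [0.61355627 0.16309385]
```

View pics/o1.png

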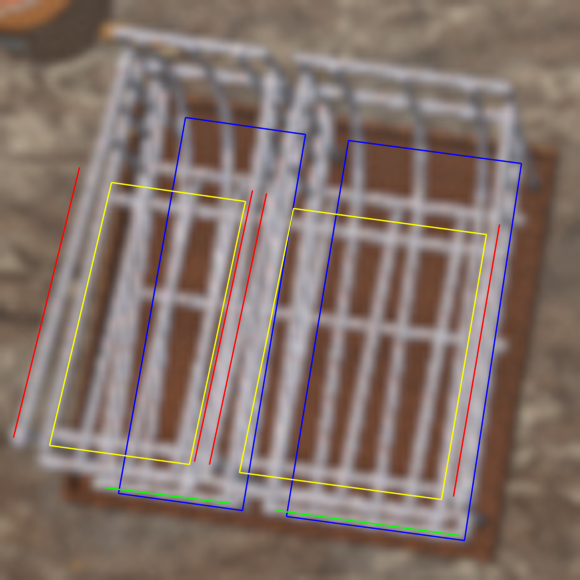

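View pics/o2.png

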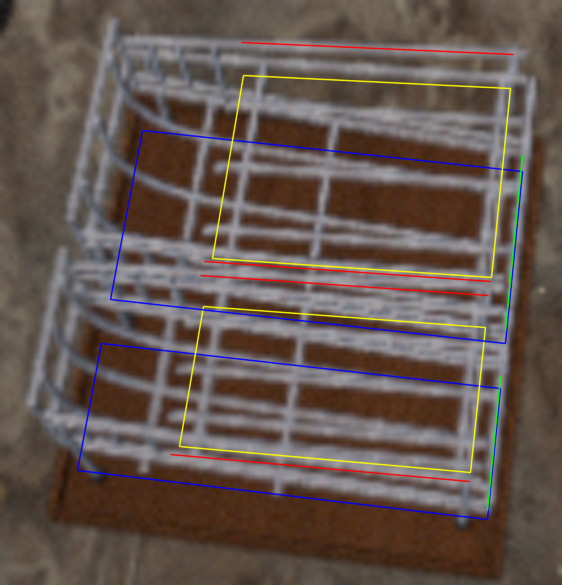

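```bash
cat > plan.py <<'E'
from h import *
import json
def pose():
    s=manip.get_obs(); R=Ro.from_quat(s['ee_rot']).as_matrix()
    return s,s['position'],R
def Rd(psi): c,s=np.cos(psi),np.sin(psi); return np.array([[c,s,0],[s,-c,0],[0,0,-1.]])
def plan(wps,step=.04,turn=.13,start=None):
    """wps: (x,y,z,psi,hand[,rows]); psi in rad; prints rows"""
    s,p,R=pose(); rows=[]
    if start is not None: p=np.array(start[:3],float);R=Rd(start[3])
    for w in wps:
        q=np.array(w[:3],float);Q=Rd(w[3]); rv=Ro.from_matrix(R.T@Q).as_rotvec()
        n=max(int(np.ceil(np.linalg.norm(q-p)/step)),int(np.ceil(np.linalg.norm(rv)/turn)),1) if len(w)<6 else w[5]
        p0,R0=p.copy(),R.copy()
        for i in range(1,n+1):
            pt=p0+(q-p0)*i/n; Rt=R0@Ro.from_rotvec(rv*i/n).as_matrix()
            d=np.round(R.T@(pt-p)/.75,3); t=np.round(Ro.from_matrix(R.T@Rt).as_rotvec()/(np.pi/4),3)
            rows.append([(d+0).tolist(),(t+0).tolist(),w[4]]); p=p+R@d*.75; R=R@Ro.from_rotvec(t*np.pi/4).as_matrix()
    print(len(rows),json.dumps(rows))
E
python3 - <<'E'
from plan import *
s,p,R=pose(); c=snap('wrist','w0'); C=-np.array(c['R']).T@c['t']
print(R.T@(C-p), (np.array(c['R'])@R).round(3), c['fx'],c['k1'])
d=np.pi/180
plan([(.30,-.40,.30,45*d,1),(.40,-.12,.38,83.4*d,1),(.50,.14,.40,83.4*d,1)],step=.045)
E
```

```text
[ 0.07066885 -0.00067481 -0.14219251] [[ 0.     1.    -0.001]
 [-0.96   0.    -0.279]
 [-0.279  0.001  0.96 ]] 296.2185585804996 -0.06690783360533639
19 [[[0.037, -0.038, -0.018], [0.0, 0.0, -0.107], 1], [[0.039, -0.036, -0.019], [-0.001, 0.0, -0.107], 1], [[0.043, -0.031, -0.018], [0.0, 0.0, -0.107], 1], [[0.045, -0.028, -0.019], [0.0, 0.0, -0.107], 1], [[0.048, -0.025, -0.018], [0.0, 0.0, -0.108], 1], [[0.051, -0.024, -0.015], [0.0, 0.0, -0.122], 1], [[0.053, -0.019, -0.016], [0.0, 0.0, -0.122], 1], [[0.055, -0.014, -0.015], [0.0, 0.0, -0.122], 1], [[0.056, -0.009, -0.015], [0.0, 0.0, -0.121], 1], [[0.056, -0.003, -0.015], [0.0, 0.0, -0.122], 1], [[0.057, 0.002, -0.016], [0.0, 0.0, -0.122], 1], [[0.056, 0.007, -0.015], [0.0, 0.0, -0.122], 1], [[0.051, 0.013, -0.004], [0.0, 0.0, 0.0], 1], [[0.052, 0.014, -0.004], [0.0, 0.0, 0.0], 1], [[0.051, 0.013, -0.003], [0.0, 0.0, 0.0], 1], [[0.052, 0.013, -0.004], [0.0, 0.0, 0.0], 1], [[0.051, 0.013, -0.004], [0.0, 0.0, 0.0], 1], [[0.051, 0.014, -0.004], [0.0, 0.0, 0.0], 1], [[0.052, 0.013, -0.003], [0.0, 0.0, 0.0], 1]]
```

move_arm([
  [[0.037,-0.038,-0.018],[0,0,-0.107],1],
  [[0.039,-0.036,-0.019],[0,0,-0.107],1],
  [[0.043,-0.031,-0.018],[0,0,-0.107],1],
  [[0.045,-0.028,-0.019],[0,0,-0.107],1],
  [[0.048,-0.025,-0.018],[0,0,-0.108],1],
  [[0.051,-0.024,-0.015],[0,0,-0.122],1],
  [[0.053,-0.019,-0.016],[0,0,-0.122],1],
  [[0.055,-0.014,-0.015],[0,0,-0.122],1],
  [[0.056,-0.009,-0.015],[0,0,-0.121],1],
  [[0.056,-0.003,-0.015],[0,0,-0.122],1],
  [[0.057,0.002,-0.016],[0,0,-0.122],1],
  [[0.056,0.007,-0.015],[0,0,-0.122],1],
])

```text
clock: 1.35
position: [0.4, -0.1184, 0.3811]
ee_rot: [0.745, 0.667, -0.0, 0.0]
ft_force: [1.5, -0.8, 0.2]
grip_width: 1.0
grasp_force: 0.0
```

move_arm([
  [[0.051,0.013,-0.004],[0,0,0],1],
  [[0.052,0.014,-0.004],[0,0,0],1],
  [[0.051,0.013,-0.003],[0,0,0],1],
  [[0.052,0.013,-0.004],[0,0,0],1],
  [[0.051,0.013,-0.004],[0,0,0],1],
  [[0.051,0.014,-0.004],[0,0,0],1],
  [[0.052,0.013,-0.003],[0,0,0],1],
  [[0,0,0],[0,0,0],1],
  [[0,0,0],[0,0,0],1],
])

```text
clock: 2.25
position: [0.5, 0.1408, 0.3995]
ee_rot: [0.746, 0.666, -0.0, -0.001]
ft_force: [0.2, -0.2, -0.1]
grip_width: 1.002
grasp_force: 0.0
```

```bash
python3 - <<'E'
from ov import *
from plan import pose
s,p,R=pose(); print(s['clock'],p.round(4),R.round(3).tolist(),s['joint_pos'].round(2))
c=snap('wrist','w1')
y=np.radians(-6.6); L=[((.6285,.2875),y,.0795),((.6136,.1631),y,.1145)]
cv2.imwrite('pics/o3.png',over('w1',L,(0,0,512,384),1.5625))
E
```

```text
2.25 [0.5    0.1408 0.3995] [[0.113, 0.994, -0.001], [0.994, -0.113, 0.001], [0.0, -0.001, -1.0]] [ 0.45  0.15 -0.9   1.39  0.11  1.66 -0.56]
```

View pics/o3.png

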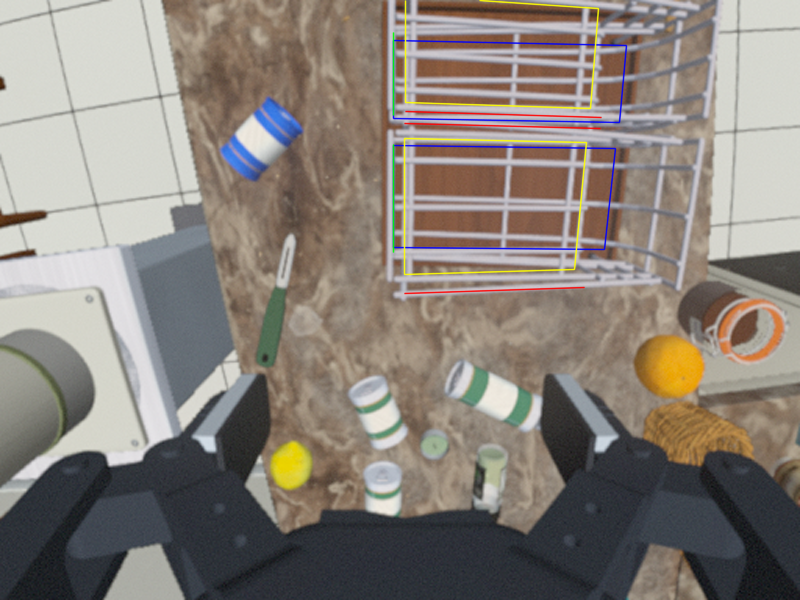

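```bash
python3 - <<'E'
from ov import *
y=np.radians(-6.6); L=[((.6285,.2875),y,.0795),((.6136,.1631),y,.1145)]
cv2.imwrite('pics/o4.png',over('w1',L,(240,0,222,200),3.6))
E
```

```text
(no output)
```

View pics/o4.png

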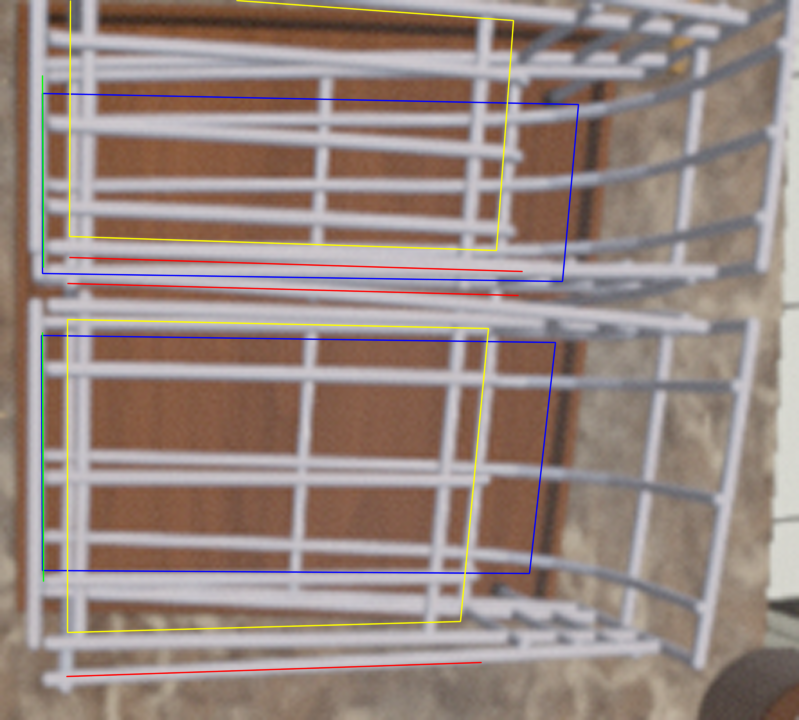

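```bash
cat > tri.py <<'E'
from h import *
def ray(c,uv):
    a,b=pix2w(c,[uv],[0.])[0],pix2w(c,[uv],[.2])[0]; return a,(b-a)/np.linalg.norm(b-a)
def tri(obs):
    A=np.zeros((3,3));B=np.zeros(3)
    for c,uv in obs:
        a,d=ray(c,uv);P=np.eye(3)-np.outer(d,d);A+=P;B+=P@a
    X=np.linalg.solve(A,B); return X,[np.abs(w2pix(c,[X])[0]-uv).max().round(1) for c,uv in obs]
W=load('w1');T=load('top0');S=load('scene0')
w=lambda X,Y:(240+(X+.5)/3.6-.5,(Y+.5)/3.6-.5)
t=lambda X,Y:(122+(X+.5)/5-.5,110+(Y+.5)/5-.5)
s=lambda X,Y:(155+(X+.5)/4.5-.5,210+(Y+.5)/4.5-.5)
E
python3 - <<'E'
from tri import *
for n,o in dict(stopWin=[(W,w(35,300)),(T,t(265,510))],stopWout=[(W,w(35,645)),(T,t(470,535))],stopNin=[(W,w(35,280)),(T,t(240,505))],
  rearWout=[(W,w(700,665)),(T,t(508,88))],rearWin=[(W,w(755,322)),(T,t(298,58))],rearNin=[(W,w(763,268)),(T,t(265,50))],
  rear2=[(W,w(700,665)),(S,s(112,22))],stop2=[(W,w(35,645)),(S,s(530,80))],rearin2=[(W,w(755,322)),(S,s(70,215))]).items():
    X,e=tri(o); print(n,X.round(4),e)
E
```

```text
stopWin [0.4972 0.2488 0.0095] [np.float64(1.4), np.float64(0.7)]
stopWout [0.4796 0.106  0.1024] [np.float64(0.6), np.float64(0.3)]
stopNin [0.4979 0.2554 0.0453] [np.float64(0.7), np.float64(0.3)]
rearWout [0.728  0.0864 0.1682] [np.float64(0.5), np.float64(0.2)]
rearWin [0.7439 0.2067 0.1661] [np.float64(0.9), np.float64(0.4)]
rearNin [0.748  0.2252 0.1646] [np.float64(0.3), np.float64(0.1)]
rear2 [0.7265 0.0883 0.1714] [np.float64(0.4), np.float64(0.2)]
stop2 [0.4839 0.1174 0.1511] [np.float64(0.3), np.float64(0.1)]
rearin2 [0.7402 0.2073 0.1746] [np.float64(0.4), np.float64(0.2)]
```

```bash
python3 - <<'E'
from tri import *
P=pix2w(T,[t(108,32),t(265,50),t(298,58),t(508,88)],[.171]*4); print('top rear',P.round(4).tolist())
P=pix2w(W,[w(763,268),w(755,322),w(700,665)],[.171]*3); print('wrist rear',P.round(4).tolist())
P=pix2w(S,[s(35,405),s(62,250),s(70,215),s(112,22)],[.171]*4); print('scene rear',P.round(4).tolist())
E
```

```text
top rear [[0.7538, 0.3118, 0.171], [0.7455, 0.2234, 0.171], [0.7412, 0.2046, 0.171], [0.7264, 0.0858, 0.171]]
wrist rear [[0.7442, 0.2252, 0.171], [0.742, 0.2078, 0.171], [0.727, 0.0876, 0.171]]
scene rear [[0.7517, 0.3108, 0.171], [0.7441, 0.2256, 0.171], [0.7413, 0.2056, 0.171], [0.7264, 0.0887, 0.171]]
```

```bash
python3 - <<'E'
from plan import *
plan([(.44,-.082,.10,1.82,1),(.44,-.082,.006,1.82,1,3),(.44,-.082,.006,1.82,.1,4),(.44,-.082,.10,1.82,.1,3),(.50,.1,.28,1.454,.1),(.578,.288,.26,1.454,.1),(.578,.288,.17,1.454,.1,3)],step=.047)
E
```

```text
33 [[[-0.034, -0.005, 0.044], [0.0, 0.0, -0.052], 1], [[-0.033, -0.006, 0.045], [0.0, 0.0, -0.051], 1], [[-0.033, -0.008, 0.044], [0.0, 0.0, -0.052], 1], [[-0.033, -0.009, 0.045], [0.0, 0.0, -0.051], 1], [[-0.032, -0.011, 0.044], [-0.001, 0.0, -0.052], 1], [[-0.032, -0.011, 0.044], [0.0, 0.0, -0.051], 1], [[-0.032, -0.013, 0.045], [0.0, 0.0, -0.052], 1], [[-0.03, -0.015, 0.044], [0.0, 0.0, -0.051], 1], [[-0.031, -0.015, 0.045], [0.0, 0.0, -0.052], 1], [[0.0, 0.0, 0.042], [0.0, 0.0, 0.0], 1], [[0.0, 0.0, 0.041], [0.0, 0.0, 0.0], 1], [[0.0, 0.0, 0.042], [0.0, 0.0, 0.0], 1], [[0.0, 0.0, 0.0], [0.0, 0.0, 0.0], 0.1], [[0.0, 0.0, 0.0], [0.0, 0.0, 0.0], 0.1], [[0.0, 0.0, 0.0], [0.0, 0.0, 0.0], 0.1], [[0.0, 0.0, 0.0], [0.0, 0.0, 0.0], 0.1], [[0.0, 0.0, -0.042], [0.0, 0.0, 0.0], 0.1], [[0.0, 0.0, -0.042], [0.0, 0.0, 0.0], 0.1], [[0.0, 0.0, -0.041], [0.0, 0.0, 0.0], 0.1], [[0.036, 0.023, -0.04], [0.0, 0.0, 0.078], 0.1], [[0.037, 0.02, -0.04], [0.0, 0.0, 0.077], 0.1], [[0.039, 0.019, -0.04], [0.0, 0.0, 0.078], 0.1], [[0.039, 0.016, -0.04], [0.0, 0.0, 0.078], 0.1], [[0.041, 0.013, -0.04], [0.0, 0.0, 0.078], 0.1], [[0.041, 0.011, -0.04], [0.0, 0.0, 0.077], 0.1], [[0.052, 0.015, 0.005], [0.0, 0.0, 0.0], 0.1], [[0.052, 0.015, 0.006], [0.0, 0.0, 0.0], 0.1], [[0.053, 0.015, 0.005], [0.0, 0.0, 0.0], 0.1], [[0.052, 0.015, 0.005], [0.0, 0.0, 0.0], 0.1], [[0.052, 0.014, 0.005], [0.0, 0.0, 0.0], 0.1], [[0.0, 0.0, 0.04], [0.0, 0.0, 0.0], 0.1], [[0.0, 0.0, 0.04], [0.0, 0.0, 0.0], 0.1], [[0.0, 0.0, 0.04], [0.0, 0.0, 0.0], 0.1]]
```

move_arm([
  [[-0.034,-0.005,0.044],[0,0,-0.052],1],
  [[-0.033,-0.006,0.045],[0,0,-0.051],1],
  [[-0.033,-0.008,0.044],[0,0,-0.052],1],
  [[-0.033,-0.009,0.045],[0,0,-0.051],1],
  [[-0.032,-0.011,0.044],[0,0,-0.052],1],
  [[-0.032,-0.011,0.044],[0,0,-0.051],1],
  [[-0.032,-0.013,0.045],[0,0,-0.052],1],
  [[-0.03,-0.015,0.044],[0,0,-0.051],1],
  [[-0.031,-0.015,0.045],[0,0,-0.052],1],
  [[0,0,0],[0,0,0],1],
  [[0,0,0],[0,0,0],1],
])

```text
clock: 3.4
position: [0.4396, -0.0831, 0.1]
ee_rot: [0.615, 0.788, -0.0, -0.0]
ft_force: [0.1, 0.7, 0.7]
grip_width: 1.0
grasp_force: 0.0
```

```bash
python3 - <<'E'
from plan import *
s,p,R=pose(); print(s['clock'],p.round(4),np.arctan2(R[1,0],R[0,0]),R[2].round(4),s['joint_pos'].round(2))
snap('wrist','w2')
plan([(.44,-.082,.006,1.82,1,3)])
E
```

```text
3.4 [ 0.4396 -0.0831  0.1   ] 1.816462636760622 [ 0.e+00 -8.e-04 -1.e+00] [ 0.77  0.13 -0.72  2.03  0.1   1.02  0.26]
3 [[[0.0, 0.0, 0.042], [0.0, 0.0, -0.001], 1], [[0.0, 0.0, 0.042], [0.001, 0.001, -0.001], 1], [[0.001, -0.001, 0.042], [0.0, 0.0, -0.001], 1]]
```

View pics/w2.png

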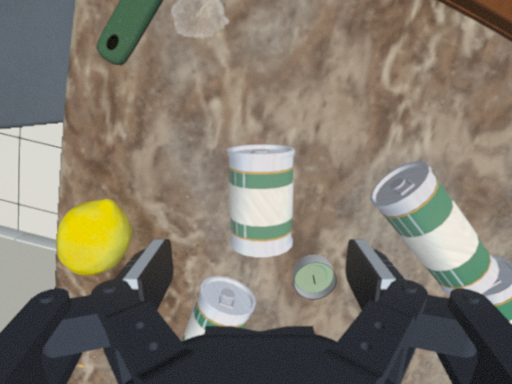

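```bash
python3 - <<'E'
from fit import *
c=load('w2')
img=c['pixels'].astype(int)
print(w2pix(c,[[.44,-.082,.025],[.44-.0375*np.cos(1.82)*1,-.082-.0375*np.sin(1.82),.05],[.44+.0375*np.cos(1.82),-.082+.0375*np.sin(1.82),.05],[.43,-.21,.025],[.5858,-.0755,.025]]).round(0).tolist())
E
```

```text
[[260.0, 200.0], [260.0, 260.0], [260.0, 157.0], [215.0, 329.0], [435.0, 234.0]]
```

move_arm([
  [[0,0,0.042],[0,0,0],1],
  [[0,0,0.042],[0,0,0],1],
  [[0,0,0.042],[0,0,0],1],
  [[0,0,0],[0,0,0],1],
  [[0,0,0],[0,0,0],-1],
  [[0,0,0],[0,0,0],-1],
  [[0,0,0],[0,0,0],-1],
  [[0,0,0],[0,0,0],-1],
  [[0,0,0],[0,0,0],-1],
], newtons=60)

```text
clock: 4.35
position: [0.442, -0.0821, 0.0077]
ee_rot: [0.614, 0.789, 0.0, 0.002]
ft_force: [-3.4, 0.7, 12.1]
grip_width: 0.568
grasp_force: 59.8
```

move_arm([
  [[0,0,-0.02],[0,0,0],-1],
  [[0,0,-0.042],[0,0,0],-1],
  [[0,0,-0.042],[0,0,0],-1],
  [[0.036,0.023,-0.04],[0,0,0.078],-1],
  [[0.037,0.02,-0.04],[0,0,0.077],-1],
  [[0.039,0.019,-0.04],[0,0,0.078],-1],
  [[0.039,0.016,-0.04],[0,0,0.078],-1],
  [[0.041,0.013,-0.04],[0,0,0.078],-1],
  [[0.041,0.011,-0.04],[0,0,0.077],-1],
  [[0,0,0],[0,0,0],-1],
  [[0,0,0],[0,0,0],-1],
])

```text
clock: 5.45
position: [0.5001, 0.1013, 0.2647]
ee_rot: [0.746, 0.666, 0.001, 0.001]
ft_force: [0.2, -0.7, -1.2]
grip_width: 0.57
grasp_force: 62.8
```

```bash
python3 - <<'E'
from plan import *
s,p,R=pose(); print(s['clock'],p.round(4),np.arctan2(R[1,0],R[0,0]),R[2].round(4),s['joint_pos'].round(2),s['ft_force'])
snap('wrist','w3')
plan([(.578,.288,.25,1.454,-1),(.578,.288,.17,1.454,-1,3)],step=.045)
E
```

```text
5.45 [0.5001 0.1013 0.2647] 1.4564019279835347 [-0.     0.002 -1.   ] [ 0.51  0.13 -0.86  1.67  0.1   1.38 -0.48] [ 0.17161338 -0.73757179 -1.19084741]
8 [[[0.052, 0.015, 0.004], [0.0, 0.0, 0.0], -1], [[0.052, 0.015, 0.003], [0.0, 0.0, 0.0], -1], [[0.053, 0.015, 0.004], [0.0, 0.001, 0.001], -1], [[0.052, 0.015, 0.003], [0.0, 0.0, 0.0], -1], [[0.052, 0.015, 0.004], [0.0, 0.0, 0.0], -1], [[0.0, 0.0, 0.036], [0.0, 0.0, 0.0], -1], [[0.0, 0.0, 0.035], [0.0, 0.0, 0.0], -1], [[0.0, 0.0, 0.036], [0.0, 0.0, 0.0], -1]]
```

View pics/w3.png

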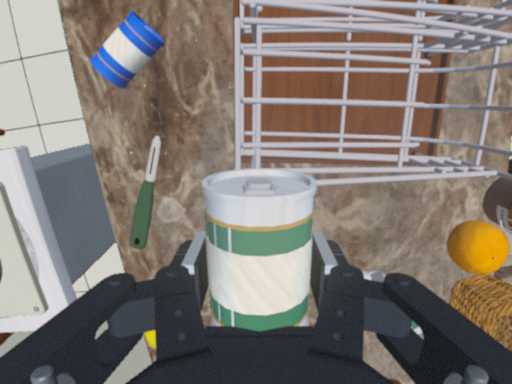

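```bash
python3 - <<'E'
from plan import *
c=load('w3'); s,p,R=pose()
for e in(.0335,.0375,.0415): print(e,w2pix(c,[p+R@np.array(v) for v in [(e,0,-.042),(e,0,.008),(e,.025,-.017),(e,-.025,-.017)]]).round(0).tolist())
E
```

```text
0.0335 [[260.0, 216.0], [259.0, 182.0], [315.0, 196.0], [203.0, 196.0]]
0.0375 [[260.0, 206.0], [259.0, 175.0], [316.0, 187.0], [203.0, 187.0]]
0.0415 [[260.0, 195.0], [259.0, 167.0], [316.0, 179.0], [203.0, 178.0]]
```

move_arm([
  [[0.0514,0.0155,0],[0,0,0],-1],
  [[0.0514,0.0155,0],[0,0,0],-1],
  [[0.0514,0.0155,0],[0,0,0],-1],
  [[0.0514,0.0155,0],[0,0,0],-1],
  [[0.0514,0.0155,0],[0,0,0],-1],
  [[0,0,0.04],[0,0,0],-1],
  [[0,0,0.04],[0,0,0],-1],
  [[0,0,0.04],[0,0,0],-1],
  [[0,0,0],[0,0,0],-1],
  [[0,0,0],[0,0,0],-1],
])

```text
clock: 6.5
position: [0.5802, 0.284, 0.1737]
ee_rot: [0.747, 0.664, -0.001, 0.0]
ft_force: [0.0, 1.1, -0.2]
grip_width: 0.57
grasp_force: 62.8
```

```bash
python3 - <<'E'
from plan import *
s,p,R=pose(); print(s['clock'],p.round(4),np.arctan2(R[1,0],R[0,0]),R[2].round(4),s['joint_pos'].round(2),s['ft_force'])
plan([(.580,.2862,.146,1.454,-1,2)],step=.045)
from ov import *
snap('wrist','w4')
y=np.radians(-6.7); L=[((.6259,.2824),y,.0795),((.6113,.1611),y,.1145)]
cv2.imwrite('pics/o5.png',over('w4',L,(0,0,512,384),1.5))
E
```

```text
6.5 [0.5802 0.284  0.1737] 1.4532756966609366 [-1.e-03 -8.e-04 -1.e+00] [ 0.07  0.55 -0.85  1.44  0.42  1.34 -0.91] [ 0.01274413  1.13093483 -0.23449313]
2 [[[0.001, 0.0, 0.018], [-0.001, 0.001, 0.0], -1], [[0.002, -0.001, 0.019], [0.0, 0.0, -0.001], -1]]
```

View pics/o5.png

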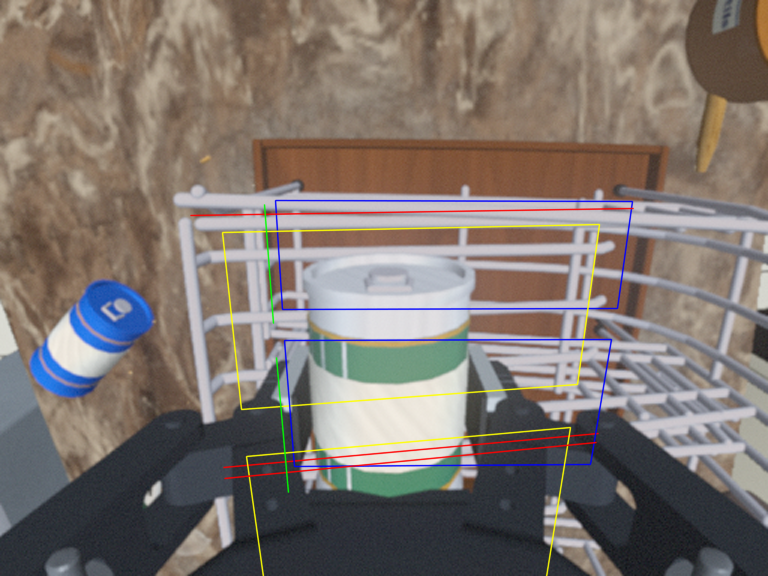

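move_arm([
  [[0.002,0,0.018],[0,0,0],-1],
  [[0.001,0,0.018],[0,0,0],-1],
  [[0,0,0],[0,0,0],-1],
  [[0,0,0],[0,0,0],-1],
])

```text
clock: 6.95
position: [0.5802, 0.2874, 0.1462]
ee_rot: [0.747, 0.665, -0.0, -0.0]
ft_force: [1.0, 0.2, -1.2]
grip_width: 0.566
grasp_force: 62.8
```

move_arm([
  [[0,0,0],[0,0,0],0.3],
  [[0,0,0],[0,0,0],0.45],
  [[0,0,0],[0,0,0],0.45],
  [[0,0,0],[0,0,0],0.45],
])

```text
clock: 7.35
position: [0.5807, 0.2875, 0.1469]
ee_rot: [0.747, 0.665, 0.0, 0.0]
ft_force: [0.3, 0.4, 0.6]
grip_width: 0.729
grasp_force: 0.3
```

```bash
python3 - <<'E'
from h import *
snap('wrist','w5')
E
```

```text
(no output)
```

View pics/w5.png

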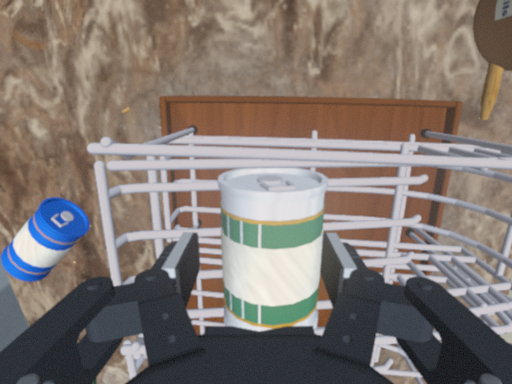

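move_arm([
  [[0,0,-0.02],[0,0,0],0.45],
  [[0,0,-0.03],[0,0,0],0.6],
  [[0,0,-0.04],[0,0,0],1],
  [[0,0,-0.05],[0,0,0],1],
  [[-0.03,-0.01,-0.04],[0,0,0],1],
  [[-0.055,-0.015,0],[0,0,0],1],
  [[-0.055,-0.015,0],[0,0,0],1],
  [[-0.055,-0.015,0],[0,0,0],1],
  [[-0.055,-0.015,0],[0,0,0],1],
  [[-0.055,-0.015,0],[0,0,0],1],
  [[0,0,0],[0,0,0],1],
  [[0,0,0],[0,0,0],1],
])

```text
clock: 8.6
position: [0.4905, 0.0671, 0.2827]
ee_rot: [0.748, 0.664, 0.0, 0.001]
ft_force: [0.6, 0.6, 0.1]
grip_width: 0.998
grasp_force: 0.0
```

```bash
python3 - <<'E'
from plan import *
s,p,R=pose(); print(s['clock'],p.round(4),s['joint_pos'].round(2))
# green label pixels inside the narrow lane, before/after
for n in('top','scene'):
    c=snap(n,n+'1'); o=load(n+'0')
    g=lambda c:((c['pixels'][...,1].astype(int)-c['pixels'][...,0])>20)&(c['pixels'][...,1].astype(int)-c['pixels'][...,2]>5)
    m=g(c)&~g(o); k,l,st,ce=cv2.connectedComponentsWithStats(m.astype(np.uint8))
    for i in range(1,k):
        if st[i,4]>3:print(n,st[i,4],ce[i].round(1),pix2w(c,[ce[i]],[.06])[0].round(3))
y=np.radians(-6.7);o=np.array([.6259,.2824,.006]);Rz=Ro.from_euler('z',y).as_matrix()
print('expect',(o+Rz@[-.097,0,.045]).round(3), [w2pix(load(n+'1'),[o+Rz@[-.097,0,.045]])[0].round(1) for n in('top','scene')])
plan([(.430,-.210,.10,1.446,1)],step=.047)
E
```

```text
8.6 [0.4905 0.0671 0.2827] [ 0.62  0.08 -0.88  1.68  0.07  1.41 -0.39]
scene 6 [199.   19.2] [ 0.738 -0.794  0.06 ]
scene 8 [195.1  26.4] [ 0.75  -0.753  0.06 ]
scene 4 [202.5  24. ] [ 0.723 -0.766  0.06 ]
scene 7 [200.3  32.1] [ 0.728 -0.72   0.06 ]
scene 5 [192.4  33.2] [ 0.758 -0.715  0.06 ]
scene 4 [188.2  35.2] [ 0.773 -0.704  0.06 ]
scene 4 [200.8  42.2] [ 0.723 -0.665  0.06 ]
scene 15 [253.3 294.3] [0.535 0.271 0.06 ]
scene 23 [250.7 309.8] [0.542 0.312 0.06 ]
scene 8 [260.  310.6] [0.517 0.314 0.06 ]
expect [0.53  0.294 0.051] [array([156.8, 200.3]), array([255.2, 303.6])]
8 [[[-0.047, -0.005, 0.03], [0.0, 0.0, 0.002], 1], [[-0.048, -0.004, 0.031], [0.0, 0.0, 0.001], 1], [[-0.047, -0.005, 0.03], [0.0, 0.0, 0.002], 1], [[-0.048, -0.005, 0.03], [0.001, 0.0, 0.001], 1], [[-0.047, -0.004, 0.031], [0.0, 0.0, 0.002], 1], [[-0.047, -0.004, 0.03], [0.0, 0.0, 0.002], 1], [[-0.048, -0.005, 0.031], [0.0, 0.0, 0.001], 1], [[-0.047, -0.004, 0.03], [0.0, 0.0, 0.002], 1]]
```

move_arm([
  [[-0.047,-0.005,0.03],[0,0,0.002],1],
  [[-0.048,-0.004,0.031],[0,0,0.001],1],
  [[-0.047,-0.005,0.03],[0,0,0.002],1],
  [[-0.048,-0.005,0.03],[0,0,0.001],1],
  [[-0.047,-0.004,0.031],[0,0,0.002],1],
  [[-0.047,-0.004,0.03],[0,0,0.002],1],
  [[-0.048,-0.005,0.031],[0,0,0.001],1],
  [[-0.047,-0.004,0.03],[0,0,0.002],1],
  [[0,0,0],[0,0,0],1],
  [[0,0,0],[0,0,0],1],
])

```text
clock: 9.7
position: [0.43, -0.21, 0.0989]
ee_rot: [0.75, 0.661, 0.0, -0.001]
ft_force: [1.3, 0.3, 1.0]
grip_width: 1.005
grasp_force: 0.0
```

```bash
python3 - <<'E'
from fit import *
from plan import *
s,p,R=pose(); print(s['clock'],p.round(4),np.arctan2(R[1,0],R[0,0]),R[2].round(4),s['joint_pos'].round(2))
c=snap('scene','scene2'); print(fit(c,(.4298,-.2084,1.4466),.025,.075))
plan([(.430,-.210,.006,1.446,1,3)])
E
```

```text
9.7 [ 0.43   -0.21    0.0989] 1.445128616706606 [ 1.8e-03 -9.0e-04 -1.0e+00] [ 0.94  0.19 -0.62  1.96  0.13  1.03  0.13]
(array([ 0.4297293 , -0.2084218 ,  1.44744951]), np.float64(-0.8648034157943154))
3 [[[0.0, 0.0, 0.042], [0.0, 0.0, 0.0], 1], [[-0.001, 0.0, 0.041], [0.0, -0.001, 0.0], 1], [[0.0, -0.001, 0.042], [0.0, 0.0, 0.001], 1]]
```

move_arm([
  [[0.002,0,0.042],[0,0,0],1],
  [[0,0,0.042],[0,0,0],1],
  [[0,0,0.04],[0,0,0],1],
  [[0,0,0],[0,0,0],1],
  [[0,0,0],[0,0,0],-1],
  [[0,0,0],[0,0,0],-1],
  [[0,0,0],[0,0,0],-1],
  [[0,0,0],[0,0,0],-1],
  [[0,0,0],[0,0,0],-1],
], newtons=60)

```text
clock: 10.65
position: [0.431, -0.21, 0.0084]
ee_rot: [0.75, 0.661, 0.0, 0.002]
ft_force: [-2.1, 3.4, 10.3]
grip_width: 0.564
grasp_force: 60.2
```

```bash
python3 - <<'E'
from plan import *
s,p,R=pose(); print(p.round(4),s['grip_width'])
plan([(p[0],p[1],.09,1.45,-1,3),(.48,-.02,.25,1.454,-1),(.5802,.2877,.25,1.454,-1),(.5802,.2877,.175,1.454,-1,3)],step=.045)
E
```

```text
[ 0.431  -0.21    0.0084] 0.5635681869163423
20 [[[0.0, 0.0, -0.036], [0.001, 0.001, -0.002], -1], [[0.0, 0.0, -0.037], [0.001, 0.0, -0.003], -1], [[0.0, 0.0, -0.036], [0.002, 0.001, -0.002], -1], [[0.043, 0.006, -0.036], [0.0, 0.0, -0.001], -1], [[0.043, 0.006, -0.035], [0.0, 0.0, -0.001], -1], [[0.044, 0.005, -0.036], [0.0, 0.0, -0.001], -1], [[0.043, 0.006, -0.035], [0.0, 0.0, -0.001], -1], [[0.043, 0.006, -0.036], [0.0, 0.0, -0.001], -1], [[0.043, 0.006, -0.035], [0.0, 0.0, 0.0], -1], [[0.053, 0.011, 0.0], [0.0, 0.0, 0.0], -1], [[0.053, 0.01, 0.0], [0.0, 0.0, 0.0], -1], [[0.053, 0.011, 0.0], [0.0, 0.0, 0.0], -1], [[0.053, 0.01, 0.0], [0.0, 0.0, 0.0], -1], [[0.053, 0.011, 0.0], [0.0, 0.0, 0.0], -1], [[0.052, 0.01, 0.0], [0.0, 0.0, 0.0], -1], [[0.053, 0.011, 0.0], [0.0, 0.0, 0.0], -1], [[0.053, 0.011, 0.0], [0.0, 0.0, 0.0], -1], [[0.0, 0.0, 0.033], [0.0, 0.0, 0.0], -1], [[0.0, 0.0, 0.034], [0.0, 0.0, 0.0], -1], [[0.0, 0.0, 0.033], [0.0, 0.0, 0.0], -1]]
```

move_arm([
  [[0,0,-0.036],[0,0,0],-1],
  [[0,0,-0.037],[0,0,0],-1],
  [[0,0,-0.036],[0,0,0],-1],
  [[0.043,0.006,-0.036],[0,0,0],-1],
  [[0.043,0.006,-0.035],[0,0,-0.001],-1],
  [[0.044,0.005,-0.036],[0,0,-0.001],-1],
  [[0.043,0.006,-0.035],[0,0,-0.001],-1],
  [[0.043,0.006,-0.036],[0,0,0],-1],
  [[0.043,0.006,-0.035],[0,0,0],-1],
  [[0,0,0],[0,0,0],-1],
  [[0,0,0],[0,0,0],-1],
])

```text
clock: 11.75
position: [0.4801, -0.0197, 0.2489]
ee_rot: [0.749, 0.662, 0.0, 0.001]
ft_force: [-0.4, -0.7, -2.2]
grip_width: 0.567
grasp_force: 63.3
```

```bash
cat > hold.py <<'E'
# where the held tin's +x end lies along tool x: green/gold band edges down the tin's centre column in the wrist picture
from plan import *
def hold(f):
    c=snap('wrist',f); s,p,R=pose(); g=c['pixels'].astype(int)
    col=g[:,250:270].mean(1); gr=(col[:,1]-col[:,0]>10)
    v=np.where(gr)[0]; v=v[(v>150)&(v<340)]
    seg=np.split(v,np.where(np.diff(v)>2)[0]+1); print(s['clock'],p.round(4),'green rows',[(a[0],a[-1]) for a in seg if len(a)>3])
    return c,p,R
E
python3 - <<'E'
from hold import *
c,p,R=hold('w6')
# same for the first tin
g=load('w3')['pixels'].astype(int)[:,250:270].mean(1); v=np.where(g[:,1]-g[:,0]>10)[0]; v=v[(v>150)&(v<340)]; print([(a[0],a[-1]) for a in np.split(v,np.where(np.diff(v)>2)[0]+1) if len(a)>3])
print([ (e,w2pix(c,[p+R@np.array([e,0,-.042])])[0,1].round(1)) for e in(-.02,-.01,0,.01,.02,.03)])
plan([(.5802,.2877,.25,1.454,-1),(.5802,.2877,.146,1.454,-1,4)],step=.045)
E
```

```text
11.8 [ 0.4796 -0.0208  0.2479] green rows [(np.int64(234), np.int64(257)), (np.int64(316), np.int64(331))]
[(np.int64(232), np.int64(255)), (np.int64(315), np.int64(331))]
[(-0.02, np.float64(334.5)), (-0.01, np.float64(315.0)), (0, np.float64(294.4)), (0.01, np.float64(272.6)), (0.02, np.float64(249.4)), (0.03, np.float64(224.9))]
12 [[[0.053, 0.01, 0.0], [0.0, 0.0, -0.001], -1], [[0.053, 0.011, -0.001], [0.0, 0.0, -0.001], -1], [[0.053, 0.01, 0.0], [0.0, 0.0, -0.002], -1], [[0.053, 0.01, -0.001], [0.0, 0.001, -0.001], -1], [[0.053, 0.011, 0.0], [0.0, 0.0, -0.001], -1], [[0.053, 0.01, 0.0], [0.0, 0.0, -0.001], -1], [[0.053, 0.011, -0.001], [0.0, 0.0, -0.002], -1], [[0.053, 0.01, 0.0], [0.001, 0.0, -0.001], -1], [[0.0, 0.0, 0.035], [0.0, 0.0, 0.0], -1], [[0.0, 0.0, 0.034], [0.0, 0.0, 0.0], -1], [[0.0, 0.0, 0.035], [0.0, 0.0, 0.0], -1], [[0.001, 0.0, 0.035], [0.0, 0.0, 0.0], -1]]
```

move_arm([
  [[0.053,0.01,0],[0,0,-0.001],-1],
  [[0.053,0.011,0],[0,0,-0.001],-1],
  [[0.053,0.01,0],[0,0,-0.002],-1],
  [[0.053,0.01,-0.001],[0,0,-0.001],-1],
  [[0.053,0.011,0],[0,0,-0.001],-1],
  [[0.053,0.01,0],[0,0,-0.001],-1],
  [[0.053,0.011,0],[0,0,-0.002],-1],
  [[0.052,0.01,0],[0,0,-0.001],-1],
  [[0,0,0.035],[0,0,0],-1],
  [[0,0,0.034],[0,0,0],-1],
  [[0,0,0.03],[0,0,0],-1],
  [[0,0,0],[0,0,0],-1],
])

```text
clock: 13.0
position: [0.579, 0.2842, 0.1699]
ee_rot: [0.748, 0.664, -0.004, -0.0]
ft_force: [-0.7, -0.3, -1.6]
grip_width: 0.566
grasp_force: 63.3
```

move_arm([
  [[0.002,0.001,0.016],[0,0,0],-1],
  [[0,0,0.014],[0,0,0],-1],
  [[0,0,0],[0,0,0],-1],
  [[0,0,0],[0,0,0],-1],
])

```text
clock: 13.4
position: [0.5811, 0.2885, 0.1521]
ee_rot: [0.747, 0.665, 0.0, 0.0]
ft_force: [0.8, -0.4, -0.6]
grip_width: 0.566
grasp_force: 63.3
```

move_arm([
  [[-0.001,0,0.008],[0,0,0],-1],
  [[0,0,0],[0,0,0],-1],
  [[0,0,0],[0,0,0],0.3],
  [[0,0,0],[0,0,0],0.45],
  [[0,0,0],[0,0,0],0.45],
  [[0,0,0],[0,0,0],0.45],
  [[0,0,-0.02],[0,0,0],0.45],
  [[0,0,-0.03],[0,0,0],0.6],
  [[0,0,-0.04],[0,0,0],1],
  [[0,0,-0.05],[0,0,0],1],
  [[-0.03,-0.01,-0.04],[0,0,0],1],
  [[-0.055,-0.015,0],[0,0,0],1],
])

```text
clock: 14.6
position: [0.5549, 0.2303, 0.2862]
ee_rot: [0.745, 0.667, 0.004, 0.0]
ft_force: [0.0, -0.9, 0.4]
grip_width: 0.997
grasp_force: 0.0
```

```bash
python3 - <<'E'
from plan import *
s,p,R=pose(); print(s['clock'],p.round(4),s['joint_pos'].round(2))
d=np.arctan2(R[1,0],R[0,0])
plan([(.50,.05,.28,1.6,1),(.5858,-.0755,.10,2.55,1)],step=.045)
E
```

```text
14.6 [0.5549 0.2303 0.2862] [ 0.24  0.39 -0.93  1.41  0.31  1.49 -0.79]
13 [[[-0.049, -0.009, 0.001], [0.001, -0.001, -0.036], 1], [[-0.05, -0.011, 0.002], [0.002, -0.002, -0.036], 1], [[-0.048, -0.012, 0.001], [0.001, -0.001, -0.036], 1], [[-0.049, -0.013, 0.002], [0.002, -0.001, -0.036], 1], [[-0.048, -0.015, 0.001], [0.001, -0.002, -0.035], 1], [[-0.021, 0.014, 0.03], [0.0, 0.0, -0.151], 1], [[-0.023, 0.011, 0.03], [0.0, 0.0, -0.152], 1], [[-0.024, 0.008, 0.03], [0.0, 0.0, -0.151], 1], [[-0.025, 0.005, 0.03], [0.0, 0.0, -0.151], 1], [[-0.025, 0.003, 0.03], [0.0, 0.0, -0.151], 1], [[-0.025, -0.001, 0.03], [0.0, 0.0, -0.152], 1], [[-0.025, -0.003, 0.03], [0.0, 0.0, -0.151], 1], [[-0.025, -0.007, 0.03], [0.0, 0.0, -0.151], 1]]
```

move_arm([
  [[-0.049,-0.009,0.001],[0.001,-0.001,-0.036],1],
  [[-0.05,-0.011,0.002],[0.002,-0.002,-0.036],1],
  [[-0.048,-0.012,0.001],[0.001,-0.001,-0.036],1],
  [[-0.049,-0.013,0.002],[0.002,-0.001,-0.036],1],
  [[-0.048,-0.015,0.001],[0.001,-0.002,-0.035],1],
  [[0,0,0],[0,0,0],1],
])

```text
clock: 15.2
position: [0.4983, 0.0413, 0.2769]
ee_rot: [0.701, 0.713, -0.005, 0.001]
ft_force: [0.6, 0.4, 0.0]
grip_width: 1.001
grasp_force: 0.0
```

```bash
cat > chk.py <<'E'
from h import *
from fit import fit
def green(f):
    c=snap('scene',f); o=load('scene0')
    g=lambda c:((c['pixels'][...,1].astype(int)-c['pixels'][...,0])>20)&(c['pixels'][...,1].astype(int)-c['pixels'][...,2]>5)
    m=g(c)&~g(o); m[:200]=0; k,l,st,ce=cv2.connectedComponentsWithStats(m.astype(np.uint8))
    print([(int(st[i,4]),ce[i].round(1).tolist(),pix2w(c,[ce[i]],[.06])[0,:2].round(3).tolist()) for i in range(1,k) if st[i,4]>3])
    Rz=Ro.from_euler('z',np.radians(-6.7)).as_matrix()
    for o in((.6259,.2824,.006),(.6113,.1611,.006)): print('expect',[(w2pix(c,[np.array(o)+Rz@np.array(q)])[0].round(1)).tolist() for q in((-.097,0,.045),(-.047,0,.052))])
    return c
E
python3 - <<'E'
from chk import *
from plan import *
c=green('scene3')
print(fit(c,(.5847,-.0742,-.6),.025,.11))
plan([(.5858,-.0755,.10,2.55,1)],step=.045)
E
```

```text
[(4, [326.5, 211.0], [0.319, 0.029]), (50, [236.5, 291.6], [0.579, 0.264]), (15, [253.3, 294.3], [0.535, 0.271]), (21, [250.6, 309.6], [0.542, 0.311]), (8, [260.0, 310.6], [0.517, 0.314])]
expect [[255.2, 303.6], [236.4, 300.9]]
expect [[260.1, 259.8], [242.1, 257.0]]
(array([ 0.58482278, -0.07417889, -0.60121619]), np.float64(-0.8482133487807678))
8 [[[-0.02, 0.014, 0.03], [-0.001, 0.001, -0.153], 1], [[-0.022, 0.012, 0.029], [-0.001, 0.0, -0.152], 1], [[-0.022, 0.009, 0.03], [-0.002, 0.001, -0.153], 1], [[-0.024, 0.006, 0.029], [-0.001, 0.001, -0.153], 1], [[-0.025, 0.004, 0.03], [-0.001, 0.0, -0.153], 1], [[-0.024, 0.0, 0.03], [-0.001, 0.001, -0.152], 1], [[-0.025, -0.003, 0.029], [-0.002, 0.001, -0.153], 1], [[-0.024, -0.005, 0.03], [-0.001, 0.0, -0.153], 1]]
```

move_arm([
  [[-0.02,0.014,0.03],[-0.001,0.001,-0.153],1],
  [[-0.022,0.012,0.029],[-0.001,0,-0.152],1],
  [[-0.022,0.009,0.03],[-0.002,0.001,-0.153],1],
  [[-0.024,0.006,0.029],[-0.001,0.001,-0.153],1],
  [[-0.025,0.004,0.03],[-0.001,0,-0.153],1],
  [[-0.024,0,0.03],[-0.001,0.001,-0.152],1],
  [[-0.025,-0.003,0.029],[-0.002,0.001,-0.153],1],
  [[-0.024,-0.005,0.03],[-0.001,0,-0.153],1],
  [[0,0,0],[0,0,0],1],
  [[0,0,0],[0,0,0],1],
])

```text
clock: 16.25
position: [0.587, -0.0708, 0.0988]
ee_rot: [0.29, 0.957, 0.002, -0.001]
ft_force: [0.1, 0.7, 0.9]
grip_width: 1.001
grasp_force: 0.0
```

```bash
python3 - <<'E'
from plan import *
s,p,R=pose(); print(s['clock'],p.round(4),np.arctan2(R[1,0],R[0,0]),R[2].round(4),s['joint_pos'].round(2))
plan([(.5855,-.0750,.006,2.546,1,3)])
E
```

```text
16.25 [ 0.587  -0.0708  0.0988] 2.553319629966078 [ 0.0027  0.0024 -1.    ] [ 0.75  0.53 -0.91  1.67  0.45  1.16  0.71]
3 [[[-0.001, -0.002, 0.041], [0.001, -0.001, 0.003], 1], [[0.0, -0.002, 0.041], [0.001, -0.001, 0.003], 1], [[-0.001, -0.002, 0.042], [0.001, -0.001, 0.003], 1]]
```

move_arm([
  [[-0.001,-0.002,0.041],[0.001,-0.001,0.003],1],
  [[0,-0.002,0.041],[0.001,-0.001,0.003],1],
  [[-0.001,-0.002,0.04],[0.001,-0.001,0.003],1],
  [[0,0,0],[0,0,0],1],
  [[0,0,0],[0,0,0],-1],
  [[0,0,0],[0,0,0],-1],
  [[0,0,0],[0,0,0],-1],
  [[0,0,0],[0,0,0],-1],
  [[0,0,0],[0,0,0],-1],
], newtons=60)

```text
clock: 17.15
position: [0.587, -0.0765, 0.0095]
ee_rot: [0.293, 0.956, -0.0, 0.002]
ft_force: [-1.5, -0.0, 10.4]
grip_width: 0.565
grasp_force: 60.6
```

```bash
python3 - <<'E'
from plan import *
s,p,R=pose(); print(p.round(4),s['grip_width'])
plan([(p[0],p[1],.12,2.546,-1,3),(.52,.0,.26,1.454,-1)],step=.045)
E
```

```text
[ 0.587  -0.0765  0.0095] 0.5645343130470536
12 [[[0.0, 0.0, -0.049], [0.0, 0.002, 0.001], -1], [[0.0, 0.0, -0.049], [0.0, 0.001, 0.0], -1], [[0.0, 0.0, -0.049], [0.0, 0.002, 0.001], -1], [[0.015, 0.004, -0.021], [0.0, 0.0, 0.154], -1], [[0.014, 0.002, -0.021], [0.0, 0.0, 0.155], -1], [[0.015, 0.0, -0.02], [0.0, 0.0, 0.154], -1], [[0.015, -0.002, -0.021], [0.0, 0.0, 0.155], -1], [[0.015, -0.003, -0.021], [0.0, 0.0, 0.154], -1], [[0.014, -0.005, -0.021], [0.0, 0.0, 0.155], -1], [[0.013, -0.007, -0.02], [0.0, 0.0, 0.154], -1], [[0.013, -0.008, -0.021], [0.0, 0.0, 0.155], -1], [[0.011, -0.01, -0.021], [0.0, 0.0, 0.154], -1]]
```

move_arm([
  [[0,0,-0.049],[0,0.002,0.001],-1],
  [[0,0,-0.049],[0,0.001,0],-1],
  [[0,0,-0.049],[0,0.002,0.001],-1],
  [[0.015,0.004,-0.021],[0,0,0.154],-1],
  [[0.014,0.002,-0.021],[0,0,0.155],-1],
  [[0.015,0,-0.02],[0,0,0.154],-1],
  [[0.015,-0.002,-0.021],[0,0,0.155],-1],
  [[0.015,-0.003,-0.021],[0,0,0.154],-1],
  [[0.014,-0.005,-0.021],[0,0,0.155],-1],
  [[0.013,-0.007,-0.02],[0,0,0.154],-1],
  [[0.013,-0.008,-0.021],[0,0,0.155],-1],
  [[0.011,-0.01,-0.021],[0,0,0.154],-1],
])

```text
clock: 18.35
position: [0.519, 0.0004, 0.2593]
ee_rot: [0.749, 0.663, -0.001, -0.001]
ft_force: [-0.3, -0.5, -2.9]
grip_width: 0.566
grasp_force: 63.4
```

move_arm([
  [[0,0,0],[0,0,0],-1],
  [[0,0,0],[0,0,0],-1],
])

```text
clock: 18.55
position: [0.5196, -0.0008, 0.2579]
ee_rot: [0.746, 0.666, -0.001, -0.001]
ft_force: [-0.1, -0.7, -2.1]
grip_width: 0.562
grasp_force: 63.5
```

```bash
python3 - <<'E'
from hold import *
c,p,R=hold('w7'); print(np.arctan2(R[1,0],R[0,0]),R[2].round(4))
g=c['pixels'].astype(int)[:,250:270].mean(1)
print([(v,g[v].round().astype(int).tolist()) for v in range(80,340,6)])
for z in (-.042+.0012,): print([ (e,w2pix(c,[p+R@np.array([e,0,z])])[0,1].round(1)) for e in(-.03,-.02,0,.02,.03,.04,.05,.055,.06)], [(e,w2pix(c,[p+R@np.array([e,0,.009])])[0,1].round(1)) for e in (.05,.055,.06)])
# target for TCP: wide load +4 mm in x
plan([(.5656,.1664,.25,1.454,-1),(.5656,.1664,.17,1.454,-1,3)],step=.045)
E
```

```text
18.6 [ 0.5194 -0.0012  0.2572] green rows [(np.int64(183), np.int64(236)), (np.int64(323), np.int64(331))]
1.4571638153180868 [-3.0e-04 -3.4e-03 -1.0e+00]
[(80, [118, 82, 62]), (86, [134, 118, 103]), (92, [142, 126, 109]), (98, [135, 114, 98]), (104, [136, 117, 101]), (110, [134, 117, 102]), (116, [137, 120, 106]), (122, [142, 126, 111]), (128, [149, 132, 117]), (134, [212, 210, 213]), (140, [164, 165, 175]), (146, [210, 209, 212]), (152, [210, 210, 213]), (158, [212, 210, 213]), (164, [211, 210, 213]), (170, [212, 210, 213]), (176, [210, 209, 211]), (182, [157, 152, 108]), (188, [97, 146, 118]), (194, [95, 145, 117]), (200, [94, 143, 116]), (206, [95, 144, 115]), (212, [96, 144, 115]), (218, [99, 145, 117]), (224, [101, 146, 117]), (230, [105, 148, 119]), (236, [133, 160, 137]), (242, [233, 228, 217]), (248, [233, 228, 217]), (254, [234, 228, 218]), (260, [234, 228, 218]), (266, [234, 228, 218]), (272, [234, 228, 218]), (278, [233, 228, 217]), (284, [232, 226, 216]), (290, [231, 225, 215]), (296, [232, 226, 216]), (302, [234, 228, 218]), (308, [235, 230, 219]), (314, [236, 230, 220]), (320, [237, 231, 221]), (326, [81, 136, 107]), (332, [48, 52, 56]), (338, [44, 46, 51])]
[(-0.03, np.float64(349.8)), (-0.02, np.float64(331.5)), (0, np.float64(291.5)), (0.02, np.float64(246.6)), (0.03, np.float64(222.2)), (0.04, np.float64(196.4)), (0.05, np.float64(169.2)), (0.055, np.float64(155.1)), (0.06, np.float64(140.6))] [(0.05, np.float64(148.9)), (0.055, np.float64(139.1)), (0.06, np.float64(129.2))]
7 [[[0.057, 0.009, 0.002], [-0.001, 0.0, 0.001], -1], [[0.058, 0.009, 0.003], [-0.001, 0.0, 0.001], -1], [[0.057, 0.009, 0.002], [-0.001, 0.0, 0.001], -1], [[0.057, 0.009, 0.002], [-0.001, 0.0, 0.001], -1], [[0.0, 0.0, 0.036], [0.0, 0.0, 0.0], -1], [[0.0, 0.0, 0.035], [0.0, 0.0, 0.0], -1], [[0.0, 0.0, 0.036], [0.0, 0.0, 0.0], -1]]
```

move_arm([
  [[0.056,0.009,0],[-0.001,0,0.001],-1],
  [[0.056,0.009,0],[-0.001,0,0.001],-1],
  [[0.056,0.009,0],[-0.001,0,0.001],-1],
  [[0.056,0.009,0],[-0.001,0,0.001],-1],
  [[0,0,0],[0,0,0],-1],
  [[0,0,0.038],[0,0,0],-1],
  [[0,0,0.038],[0,0,0],-1],
  [[0,0,0.03],[0,0,0],-1],
  [[0,0,0],[0,0,0],-1],
  [[0,0,0],[0,0,0],-1],
])

```text
clock: 19.6
position: [0.5661, 0.1625, 0.1779]
ee_rot: [0.748, 0.664, -0.0, -0.001]
ft_force: [0.4, 0.4, -1.7]
grip_width: 0.563
grasp_force: 63.5
```

move_arm([
  [[0,0,0.02],[0,0,0],-1],
  [[0,0,0.018],[0,0,0],-1],
  [[0,0,0],[0,0,0],-1],
  [[0,0,0],[0,0,0],-1],
])

```text
clock: 20.0
position: [0.5656, 0.1639, 0.149]
ee_rot: [0.748, 0.664, 0.0, -0.001]
ft_force: [0.4, 4.0, -1.8]
grip_width: 0.563
grasp_force: 63.5
```

move_arm([
  [[0.002,0,0],[0,0,0],-1],
  [[0,0,0],[0,0,0],-1],
  [[0,0,0],[0,0,0],-1],
])

```text
clock: 20.3
position: [0.5663, 0.164, 0.1496]
ee_rot: [0.748, 0.663, -0.0, 0.0]
ft_force: [-0.5, -0.8, -0.8]
grip_width: 0.568
grasp_force: 63.5
```

move_arm([
  [[0,0,0.001],[0,0,0],0.3],
  [[0,0,0],[0,0,0],0.45],
  [[0,0,0],[0,0,0],0.45],
  [[0,0,0],[0,0,0],0.45],
  [[0,0,-0.02],[0,0,0],0.45],
  [[0,0,-0.03],[0,0,0],0.6],
  [[0,0,-0.04],[0,0,0],1],
  [[0,0,-0.05],[0,0,0],1],
  [[-0.03,-0.01,-0.04],[0,0,0],1],
  [[-0.055,-0.015,0],[0,0,0],1],
  [[-0.055,-0.015,0],[0,0,0],1],
  [[0,0,0],[0,0,0],1],
])

```text
clock: 21.5
position: [0.5233, 0.0577, 0.285]
ee_rot: [0.751, 0.661, -0.001, 0.001]
ft_force: [1.3, -0.2, -0.3]
grip_width: 1.001
grasp_force: 0.0
```

```bash
python3 - <<'E'
from chk import *
from plan import *
s,p,R=pose(); print(s['clock'],p.round(4),s['joint_pos'].round(2))
c=green('scene4')
for k in range(1):
    print('LA',fit(c,(.6847,-.1391,-.7813),.025,.11), 'F',fit(c,(.501,-.3273,1.447),.034,.075))
plan([(.6,-.02,.22,1.8,1),(.6858,-.1410,.10,2.352,1)],step=.045)
E
```

```text
21.5 [0.5233 0.0577 0.285 ] [ 0.62  0.18 -0.91  1.6   0.15  1.43 -0.43]
[(26, [207.4, 238.9], [0.663, 0.114]), (52, [215.5, 239.7], [0.64, 0.116]), (11, [204.0, 258.0], [0.67, 0.17]), (17, [211.9, 258.5], [0.648, 0.171]), (8, [203.0, 262.6], [0.672, 0.183]), (16, [211.9, 263.6], [0.647, 0.186]), (53, [236.6, 291.7], [0.579, 0.264]), (15, [253.3, 294.3], [0.535, 0.271]), (20, [250.4, 309.6], [0.543, 0.311]), (7, [259.7, 310.6], [0.518, 0.314])]
expect [[255.2, 303.6], [236.4, 300.9]]
expect [[260.1, 259.8], [242.1, 257.0]]
LA (array([ 0.68548286, -0.14015687, -0.78918652]), np.float64(-0.8722375956142944)) F (array([ 0.47219607, -0.27252256,  1.49902355]), np.float64(-0.8184866484567269))
8 [[[-0.031, 0.038, 0.029], [0.0, 0.001, -0.15], 1], [[-0.036, 0.034, 0.029], [0.001, 0.001, -0.151], 1], [[-0.039, 0.03, 0.029], [0.0, 0.0, -0.15], 1], [[-0.037, 0.015, 0.032], [0.0, 0.0, -0.141], 1], [[-0.038, 0.011, 0.032], [0.0, 0.0, -0.14], 1], [[-0.039, 0.006, 0.032], [0.0, 0.0, -0.141], 1], [[-0.039, 0.003, 0.032], [0.0, 0.0, -0.14], 1], [[-0.04, -0.003, 0.032], [0.0, 0.0, -0.141], 1]]
```

move_arm([
  [[-0.031,0.038,0.029],[0,0.001,-0.15],1],
  [[-0.036,0.034,0.029],[0.001,0.001,-0.151],1],
  [[-0.039,0.03,0.029],[0,0,-0.15],1],
  [[-0.037,0.015,0.032],[0,0,-0.141],1],
  [[-0.038,0.011,0.032],[0,0,-0.14],1],
  [[-0.039,0.006,0.032],[0,0,-0.141],1],
  [[-0.039,0.003,0.032],[0,0,-0.14],1],
  [[-0.04,-0.003,0.032],[0,0,-0.141],1],
  [[0,0,0],[0,0,0],1],
  [[0,0,0],[0,0,0],1],
])

```text
clock: 22.55
position: [0.687, -0.1359, 0.0977]
ee_rot: [0.383, 0.924, 0.001, -0.002]
ft_force: [0.6, 0.8, 1.2]
grip_width: 1.0
grasp_force: 0.0
```

```bash
python3 - <<'E'
from chk import *
from plan import *
s,p,R=pose(); print(s['clock'],p.round(4),np.arctan2(R[1,0],R[0,0]),R[2].round(4),s['joint_pos'].round(2))
c=green('scene5')
print('F',fit(c,(.501,-.3273,1.447),.034,.075))
plan([(.6852,-.1405,.006,2.352,1,3)])
E
```

```text
22.55 [ 0.687  -0.1359  0.0977] 2.3565247885590184 [ 0.0041  0.0015 -1.    ] [ 0.67  0.75 -0.85  1.35  0.55  1.29  0.59]
[(49, [258.5, 246.2], [0.519, 0.136]), (13, [267.0, 247.2], [0.495, 0.139]), (38, [255.7, 267.4], [0.527, 0.197]), (11, [264.6, 268.1], [0.503, 0.199]), (32, [233.8, 291.3], [0.586, 0.263]), (14, [242.0, 292.2], [0.565, 0.265]), (16, [253.2, 294.4], [0.535, 0.271]), (19, [250.3, 309.5], [0.543, 0.311]), (8, [259.5, 310.5], [0.519, 0.314])]
expect [[255.2, 303.6], [236.4, 300.9]]
expect [[260.1, 259.8], [242.1, 257.0]]
F (array([ 0.50098983, -0.32740032,  1.44638371]), np.float64(-0.8707250606167792))
3 [[[-0.001, -0.002, 0.041], [0.001, -0.001, 0.002], 1], [[-0.001, -0.003, 0.042], [0.001, -0.001, 0.003], 1], [[-0.002, -0.002, 0.041], [0.001, -0.002, 0.002], 1]]
```

move_arm([
  [[-0.001,-0.002,0.041],[0.001,-0.001,0.002],1],
  [[-0.001,-0.003,0.042],[0.001,-0.001,0.003],1],
  [[-0.002,-0.002,0.039],[0.001,-0.002,0.002],1],
  [[0,0,0],[0,0,0],1],
  [[0,0,0],[0,0,0],-1],
  [[0,0,0],[0,0,0],-1],
  [[0,0,0],[0,0,0],-1],
  [[0,0,0],[0,0,0],-1],
  [[0,0,0],[0,0,0],-1],
], newtons=60)

```text
clock: 23.5
position: [0.6865, -0.1422, 0.0097]
ee_rot: [0.385, 0.923, -0.001, 0.002]
ft_force: [-1.8, 1.0, 7.9]
grip_width: 0.563
grasp_force: 61.3
```

```bash
python3 - <<'E'
from plan import *
s,p,R=pose(); print(p.round(4),s['grip_width'])
plan([(p[0],p[1],.12,2.352,-1,3),(.52,.0,.25,1.454,-1)],step=.045)
E
```

```text
[ 0.6865 -0.1422  0.0097] 0.5631720976920197
10 [[[0.0, 0.0, -0.049], [0.0, 0.002, 0.0], -1], [[0.0, 0.0, -0.049], [0.0, 0.001, 0.0], -1], [[0.0, 0.0, -0.049], [0.001, 0.002, 0.0], -1], [[0.042, -0.003, -0.025], [0.0, 0.0, 0.163], -1], [[0.04, -0.009, -0.025], [0.0, 0.0, 0.164], -1], [[0.039, -0.014, -0.024], [0.0, 0.0, 0.163], -1], [[0.038, -0.019, -0.025], [0.0, 0.0, 0.163], -1], [[0.034, -0.023, -0.025], [0.0, 0.0, 0.164], -1], [[0.031, -0.028, -0.025], [0.0, 0.0, 0.163], -1], [[0.028, -0.031, -0.024], [0.0, 0.0, 0.163], -1]]
```

move_arm([
  [[0,0,-0.049],[0,0.002,0],-1],
  [[0,0,-0.049],[0,0.001,0],-1],
  [[0,0,-0.049],[0.001,0.002,0],-1],
  [[0.042,-0.003,-0.025],[0,0,0.163],-1],
  [[0.04,-0.009,-0.025],[0,0,0.164],-1],
  [[0.039,-0.014,-0.024],[0,0,0.163],-1],
  [[0.038,-0.019,-0.025],[0,0,0.163],-1],
  [[0.034,-0.023,-0.025],[0,0,0.164],-1],
  [[0.031,-0.028,-0.025],[0,0,0.163],-1],
  [[0.028,-0.031,-0.024],[0,0,0.163],-1],
  [[0,0,0],[0,0,0],-1],
  [[0,0,0],[0,0,0],-1],
])

```text
clock: 24.7
position: [0.5195, 0.0002, 0.2486]
ee_rot: [0.746, 0.665, -0.001, 0.0]
ft_force: [0.2, -1.0, -3.1]
grip_width: 0.567
grasp_force: 64.1
```

```bash
python3 - <<'E'
from hold import *
c,p,R=hold('w8'); print(np.arctan2(R[1,0],R[0,0]),R[2].round(4))
print([ (e,w2pix(c,[p+R@np.array([e,0,-.0408])])[0,1].round(1)) for e in(-.03,-.02,-.01,.01,.02,.03)])
plan([(.5654,.1645,.25,1.454,-1),(.5654,.1645,.175,1.454,-1,3)],step=.045)
E
```

```text
24.75 [ 0.5196 -0.0006  0.2478] green rows [(np.int64(185), np.int64(238)), (np.int64(325), np.int64(331))]
1.4551279604031788 [-0.0015 -0.0027 -1.    ]
[(-0.03, np.float64(350.2)), (-0.02, np.float64(332.0)), (-0.01, np.float64(312.6)), (0.01, np.float64(270.3)), (0.02, np.float64(247.3)), (0.03, np.float64(223.0))]
7 [[[0.056, 0.009, -0.001], [-0.001, 0.0, 0.0], -1], [[0.057, 0.009, -0.001], [-0.001, 0.001, 0.001], -1], [[0.056, 0.008, 0.0], [-0.001, 0.0, 0.0], -1], [[0.057, 0.009, -0.001], [0.0, 0.001, 0.0], -1], [[0.0, 0.0, 0.033], [0.0, 0.0, 0.0], -1], [[0.0, 0.0, 0.033], [0.0, 0.0, 0.0], -1], [[0.0, 0.0, 0.034], [0.0, 0.0, 0.0], -1]]
```

move_arm([
  [[0.056,0.009,0],[-0.001,0,0],-1],
  [[0.057,0.009,0],[-0.001,0.001,0.001],-1],
  [[0.056,0.008,0],[-0.001,0,0],-1],
  [[0.057,0.009,0],[0,0.001,0],-1],
  [[0,0,0],[0,0,0],-1],
  [[0,0,0.033],[0,0,0],-1],
  [[0,0,0.033],[0,0,0],-1],
  [[0,0,0.034],[0,0,0],-1],
  [[0,0,0],[0,0,0],-1],
  [[0,0,0],[0,0,0],-1],
])

```text
clock: 25.75
position: [0.5655, 0.1647, 0.1722]
ee_rot: [0.747, 0.664, -0.0, -0.002]
ft_force: [0.5, 0.0, -2.8]
grip_width: 0.565
grasp_force: 63.7
```

move_arm([
  [[0,0,0.016],[0,0,0],-1],
  [[0,0,0.014],[0,0,0],-1],
  [[0,0,0],[0,0,0],-1],
  [[0,0,0],[0,0,0],-1],
])

```text
clock: 26.15
position: [0.5652, 0.1651, 0.1497]
ee_rot: [0.747, 0.664, -0.0, -0.001]
ft_force: [0.1, 0.9, -2.4]
grip_width: 0.562
grasp_force: 63.8
```

move_arm([
  [[0,0,0.002],[0,0,0],0.3],
  [[0,0,0],[0,0,0],0.45],
  [[0,0,0],[0,0,0],0.45],
  [[0,0,0],[0,0,0],0.45],
  [[0,0,-0.02],[0,0,0],0.45],
  [[0,0,-0.03],[0,0,0],0.6],
  [[0,0,-0.04],[0,0,0],1],
  [[0,0,-0.05],[0,0,0],1],
  [[-0.03,-0.01,-0.04],[0,0,0],1],
  [[-0.055,-0.015,0],[0,0,0],1],
  [[-0.055,-0.015,0],[0,0,0],1],
  [[-0.055,-0.015,0],[0,0,0],1],
])

```text
clock: 27.35
position: [0.5066, 0.0236, 0.2842]
ee_rot: [0.747, 0.665, 0.0, -0.001]
ft_force: [0.1, -1.6, 0.2]
grip_width: 1.0
grasp_force: 0.0
```

move_arm([
  [[-0.05,-0.03,0],[0,0,0],1],
  [[-0.05,-0.03,0],[0,0,0],1],
  [[0,0,0],[0,0,0],1],
  [[0,0,0],[0,0,0],1],
  [[0,0,0],[0,0,0],1],
  [[0,0,0],[0,0,0],1],
  [[0,0,0],[0,0,0],1],
  [[0,0,0],[0,0,0],1],
  [[0,0,0],[0,0,0],1],
  [[0,0,0],[0,0,0],1],
  [[0,0,0],[0,0,0],1],
  [[0,0,0],[0,0,0],1],
])

```text
clock: 28.55
position: [0.4539, -0.0447, 0.2831]
ee_rot: [0.747, 0.664, 0.0, -0.001]
ft_force: [0.9, 0.4, 0.0]
grip_width: 1.004
grasp_force: 0.0
```

```bash
python3 - <<'E'
from chk import *
c=green('scene6'); print('F',fit(c,(.501,-.3273,1.447),.034,.075))
a=cv2.imread('pics/scene6.png'); cv2.imwrite('pics/z1.png',cv2.resize(a[130:345,140:320],None,fx=2.75,fy=2.75,interpolation=cv2.INTER_CUBIC))
E
```

```text
[(98, [243.2, 244.4], [0.562, 0.131]), (48, [258.4, 246.2], [0.519, 0.136]), (11, [266.8, 247.0], [0.496, 0.138]), (56, [240.5, 266.2], [0.569, 0.194]), (36, [255.5, 267.5], [0.528, 0.197]), (12, [264.5, 268.0], [0.504, 0.199]), (33, [234.0, 291.3], [0.586, 0.263]), (15, [242.1, 292.1], [0.564, 0.265]), (15, [253.3, 294.3], [0.535, 0.271]), (20, [250.4, 309.6], [0.543, 0.311]), (7, [259.7, 310.6], [0.518, 0.314])]
expect [[255.2, 303.6], [236.4, 300.9]]
expect [[260.1, 259.8], [242.1, 257.0]]
F (array([ 0.50005855, -0.326176  ,  1.45772163]), np.float64(-0.831065664868058))
```

View pics/z1.png

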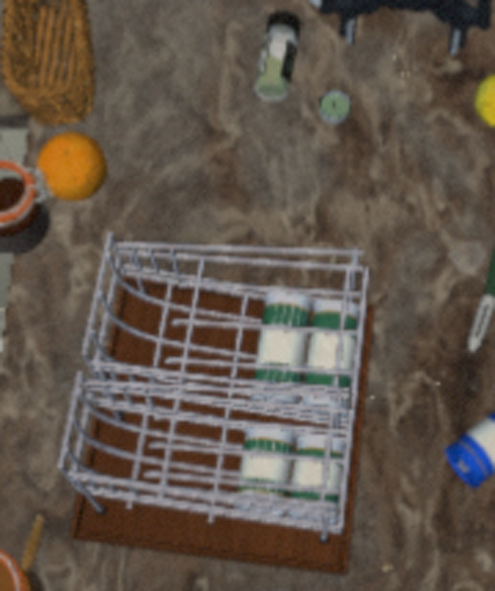

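All four tins lie in line behind the front stops: the long ones at (285,340) and (332,345), the short ones at (267,465) and (316,468). The spice jar at (278,55) is undisturbed, and the fat tin fits its old place.

```bash
python3 -c "
from workcell import order; print(order.hand_in())"
```

```text
the job is handed in; nothing more can be done
None
```

All four slim tins are in their dispensers, lying in line behind the front stops on the lower tracks (short ones in the narrow lane, long ones in the wide). The fat tin and spice jar were left where they lay, and I handed the job in at about 29 s on the robot's clock; the hand-in returned no verdict.

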